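# Strip down a gummed-up drill jig and sort its pins

## Task

The drill jig has to be stripped for cleaning, and its T-handled pins are gummed into the base: work each one out by twisting it back and forth while pulling up gently, as a plain pull just lifts the whole jig off the bench, and put it in the tray of its head's colour. When every pin is out, lift the bush plate off by its black knob and lay it flat on the middle of the rubber mat. Leave the jig base standing where it is and do not disturb the grease tube, the paint jar and the plug gauge.

Things in the scene. Friction and masses are not known exactly. Their poses are not given: they have to be found in the camera images.
- jig_base: grey aluminium base block of the drill jig, 170 (x) by 240 (y) by 45 mm with 5 mm rubber feet and a low 14 mm ledge along both long sides; origin: centre of its underside; z up. Stands loose on the bench, 4 kg: a straight pull of some 25 N on a pin tips the whole jig before the pin gives. Six bores of 17.6 mm at x = +-55 mm, y = -75, 0 and 75 mm, some without a pin.
- bush_plate: flat steel-grey bush plate of the jig, 150 (x) by 225 (y) by 10 mm, 0.6 kg, with 19 mm holes over the six bores and low drill bushes (5 mm proud) between them; lies loose on the base block, held only by the pins through it. Origin: centre of its underside; z up. In its middle stands a black palm knob.
- plate_knob (a point): centre of the black palm knob's head on the bush plate: a head 31 mm in diameter and 18 mm high on a 22 mm long neck 16 mm thick; the point is 41 mm above the plate's underside (31 mm above its top face), on the plate's z axis. Axes as the plate's.
- red_tray: loose red plastic tray, 125 (x) by 180 (y) by 45 mm outside, walls and floor 4 mm, 0.35 kg; origin: centre of its underside; z up.
- blue_tray: loose blue plastic tray, the same size as the red one; origin: centre of its underside; z up.
- mat: black ribbed rubber mat fixed on the bench, 200 (x) by 280 (y) by 4 mm; origin: centre of its underside; z up.
- grease_tube: bystander: white grease tube with a red cap, 57 by 150 by 40 mm, lying beyond the mat; leave it alone. Origin: centre of its underside.
- paint_jar: bystander: small paint jar with a white cap, 56 mm diameter, 66 mm high; leave it alone. Origin: centre of its underside.
- plug_gauge: bystander: plug gauge, a 135 mm rod of 16 mm diameter lying on the bench behind the jig; leave it alone. Origin: centre of its underside. (Unlisted: a lever fixture with a red grip, 165 mm high, is fixed to the bench between robot and jig, its tip about 0.42 m ahead of the robot; keep clear of it.)
- red_pin_a: T-handled jig pin with a red head, 0.1 kg; may be absent. Origin: centre of its foot, z up the shank, x along the head's bar. Shank 16 mm diameter, z 0-38 mm; flange 25 mm diameter, z 38-42; neck 14 mm to z 56; bar head 60 (x) by 16 (y) by 22 mm, z 56-78. It starts upright in a bore, flange just over the bush plate, foot 18 mm above the table.
- red_pin_a_mid (a point): point on the axis of red_pin_a, 39 mm from its foot (half its length); axes as the pin's. Gum grips the lowest 14 mm of the shank with 40-60 N of friction against whichever way it slides, so while it is being turned a light pull makes it climb. Raised about 15 mm it is loose; 38 mm clears the plate.
- red_pin_b: T-handled jig pin with a red head, 0.1 kg; may be absent. Origin: centre of its foot, z up the shank, x along the head's bar. Shank 16 mm diameter, z 0-38 mm; flange 25 mm diameter, z 38-42; neck 14 mm to z 56; bar head 60 (x) by 16 (y) by 22 mm, z 56-78. It starts upright in a bore, flange just over the bush plate, foot 18 mm above the table.
- red_pin_b_mid (a point): point on the axis of red_pin_b, 39 mm from its foot (half its length); axes as the pin's. Gum grips the lowest 14 mm of the shank with 40-60 N of friction against whichever way it slides, so while it is being turned a light pull makes it climb. Raised about 15 mm it is loose; 38 mm clears the plate.
- red_pin_c: T-handled jig pin with a red head, 0.1 kg; may be absent. Origin: centre of its foot, z up the shank, x along the head's bar. Shank 16 mm diameter, z 0-38 mm; flange 25 mm diameter, z 38-42; neck 14 mm to z 56; bar head 60 (x) by 16 (y) by 22 mm, z 56-78. It starts upright in a bore, flange just over the bush plate, foot 18 mm above the table.
- red_pin_c_mid (a point): point on the axis of red_pin_c, 39 mm from its foot (half its length); axes as the pin's. Gum grips the lowest 14 mm of the shank with 40-60 N of friction against whichever way it slides, so while it is being turned a light pull makes it climb. Raised about 15 mm it is loose; 38 mm clears the plate.
- blue_pin_a: T-handled jig pin with a blue head, 0.1 kg; may be absent. Origin: centre of its foot, z up the shank, x along the head's bar. Shank 16 mm diameter, z 0-38 mm; flange 25 mm diameter, z 38-42; neck 14 mm to z 56; bar head 60 (x) by 16 (y) by 22 mm, z 56-78. It starts upright in a bore, flange just over the bush plate, foot 18 mm above the table.
- blue_pin_a_mid (a point): point on the axis of blue_pin_a, 39 mm from its foot (half its length); axes as the pin's. Gum grips the lowest 14 mm of the shank with 40-60 N of friction against whichever way it slides, so while it is being turned a light pull makes it climb. Raised about 15 mm it is loose; 38 mm clears the plate.
- blue_pin_b: T-handled jig pin with a blue head, 0.1 kg; may be absent. Origin: centre of its foot, z up the shank, x along the head's bar. Shank 16 mm diameter, z 0-38 mm; flange 25 mm diameter, z 38-42; neck 14 mm to z 56; bar head 60 (x) by 16 (y) by 22 mm, z 56-78. It starts upright in a bore, flange just over the bush plate, foot 18 mm above the table.
- blue_pin_b_mid (a point): point on the axis of blue_pin_b, 39 mm from its foot (half its length); axes as the pin's. Gum grips the lowest 14 mm of the shank with 40-60 N of friction against whichever way it slides, so while it is being turned a light pull makes it climb. Raised about 15 mm it is loose; 38 mm clears the plate.
- blue_pin_c: T-handled jig pin with a blue head, 0.1 kg; may be absent. Origin: centre of its foot, z up the shank, x along the head's bar. Shank 16 mm diameter, z 0-38 mm; flange 25 mm diameter, z 38-42; neck 14 mm to z 56; bar head 60 (x) by 16 (y) by 22 mm, z 56-78. It starts upright in a bore, flange just over the bush plate, foot 18 mm above the table.
- blue_pin_c_mid (a point): point on the axis of blue_pin_c, 39 mm from its foot (half its length); axes as the pin's. Gum grips the lowest 14 mm of the shank with 40-60 N of friction against whichever way it slides, so while it is being turned a light pull makes it climb. Raised about 15 mm it is loose; 38 mm clears the plate.
Mind the look-alikes: they are no part of the job. Leave any green or turquoise look-alike of the blue_pin_a alone.

How it is judged:
By the outcome, as a careful person would: the job done as asked, in the order asked, and still so for the second after the job is handed in, with the robot touching nothing.
Of red_pin_a, red_pin_b, red_pin_c, blue_pin_a, blue_pin_b, blue_pin_c only 3 to 5 are there at a start; the rules pass over those that are not, and their reading is None.
At some moment in a run one of red_tray, blue_tray may be knocked a few centimetres aside while the robot is not near it.
Once in a run the grip may slacken for a moment while it holds something.
It also fails if it takes over 210 s, if anything falls off the work surface, if the arm or the gripper's body presses on something with over 40 N, if the wrist force passes 120 N, or if a joint passes its speed limit or range.

## Robot

A 6-joint arm with a two-finger parallel gripper is mounted at the origin on a cart in front of the work surface, level with it; the furniture and walls round the work are solid. World frame = base frame: x ahead of the robot, y to its left, z up, the work surface at z = 0. Lengths are in mm, angles in degrees, forces in N, time in s.
With the tool pointing down it reaches from about 350 to 850 mm from the base axis. Payload 8.1 kg.
Tool frame: the origin (TCP) lies on the mounting face of the last link; the fingertips stand 173 mm ahead of it and the grasp point (between the pads) lies 155 mm ahead of it; z points along the fingers, y is the direction in which the jaws open and shut (so a half turn about z gives the same grasp; the last joint's range is limited). The gripper opens to 85 mm and grips with 20 to 120 N. Pads are 22 mm wide; open, the fingers measure 114 mm over their backs; the gripper's body (76 mm by 85 mm) begins 54 mm behind the grasp point. The pads swing forward as they close: fully open they stand 13 mm farther back than shut.
Start: joints at [64.607, 7.471, 85.268, -0, 87.261, -4.893], TCP at [210.108, 562.015, 404.692] pointing down, gripper open.
Joint ranges: [-169.43, 169.43], [-51.17, 129.36], [1.28, 143.12], [-76.62, 256.62], [0, 156.53], [-152.29, 152.29]. Speed limits (degrees/s): [136.94, 136.94, 159.86, 180, 180, 180].

## Interface

Orientations are given as [roll, pitch, yaw] about the fixed x, y, z axes, in that order (R = Rz(yaw) Ry(pitch) Rx(roll)).
In Python, from bench import * gives the robot as it stands.
- The arm moves only by the tool arm_command, never from a script. Its argument "plan" is a list of rows, each an object of numbers: "jaw": the closure, from 0 (fully open) to 1 (shut); "dx", "dy", "dz": the shift along the tool's x, y, z in mm; "wx", "wy", "wz": the turn, a rotation vector about the tool's x, y, z in rad. A call has 1 to 12 rows; each row is the pose to reach, as a shift and turn from the pose commanded when the call began, along the tool's axes at that moment; what a row does not reach only later rows make up. A row lasts 1/10 s, in which the tool goes at most 50 mm and 8.59 degrees, less where a joint would pass 70% of its speed; a pose out of reach is approached as far as the arm can. A call with a gripper value outside its range is refused whole. The fingers move at their own pace and stop on an object; "squeeze" is the grip in N (left out, the last holds). Time passes only in rows, so rows that repeat a pose let the fingers close. It gives the time, the measured TCP pose, the force and the opening at its end, in the units of the state.
- sense(): the state, without advancing time (a new reading comes with each control period).
- snapshot(name): name is "side" or "top"; returns a dict with "pixels" (384x512x3 uint8, red, green, blue), "fx", "fy", "cx", "cy" (pixels), "extrinsics" (4x4, takes a point from camera to world coordinates). Camera axes: x right, y up, looking along -z (the intrinsics and any distortion apply to the point x, -y, -z); pixel columns grow to the right and rows downward; lengths in mm; the calibration is good to about 2 mm. A picture is of the moment at which its call begins. There is no depth.
- hand_in(): hands the job in, once; it reports no verdict.
Trained networks look in the newest picture that a camera, given by its name, has taken for a name from the list of things; names that differ only in an ending like _2 or _b are one class to them, and where a whole thing is asked for, a point or a joint stands for the part that bears it (a point fixed in the world has none). Each returns a list of dicts, best first, with "score" (0 to 1); they miss things now and then, are a little off and sometimes report something else, mostly with a low value. They report only what shows in the picture. A call takes as long as a camera call. They do not tell look-alikes from the thing itself.
- recognise(camera, target): "box" ([left, top, width, height] in pixels, round what is visible of it).
- pinpoint(camera, target): "pixel" ([column, row] in pixels: a listed point, or the origin of a listed thing).
The state is a dict: "time": time; "joint_pos": joint angles; "qd": joint speeds; "joint_efforts": joint torques, N m; "tool_pos": TCP position; "tcp_rot": TCP orientation; "ft_force": force on the tool from outside, world axes, zero at the start; "wrist_torque": the same for the moment, N m; "finger_gap": finger opening in mm.
Only numpy, scipy, OpenCV 4.12 (cv2) and the standard library are available. Lean on these libraries where they do the work, as an engineer would, in place of code of your own. Each camera call takes 0.05 s, during which the arm holds its last target.

## Working session

There is one attempt and no reset: what is moved stays moved. The work goes in short steps, Python scripts to look and compute and a tool call to move; the robot and the scene stay as the last step left them, time stands still between calls to the robot, and variables do not carry over. Pictures are saved under pics/ and viewed, and the job is handed in when it is done.

Besides the shell and the picture viewer there is one more tool, called after ">>>" as a command line: name --argument value ..., lists and objects as JSON in quotes. arm_command: Moves the arm, as the interface text tells. Its arguments: {"type":"object","properties":{"plan":{"type":"array"},"squeeze":{"type":"number"}},"required":["plan"]}

```bash
ls; mkdir -p pics; cat > h.py <<'E'
from bench import *
import numpy as np, cv2
from scipy.spatial.transform import Rotation as R
def snap(n,f=None):
    s=snapshot(n)
    if f: cv2.imwrite('pics/'+f, cv2.cvtColor(s['pixels'],cv2.COLOR_RGB2BGR))
    return s
def ray(s,px):
    E=np.array(s['extrinsics']); d=np.array([(px[0]-s['cx'])/s['fx'],-(px[1]-s['cy'])/s['fy'],-1.])
    return E[:3,3],E[:3,:3]@d
def atz(s,px,z):
    o,d=ray(s,px); return o+d*(z-o[2])/d[2]
def proj(s,p):
    E=np.array(s['extrinsics']); q=E[:3,:3].T@(np.array(p)-E[:3,3])
    return np.array([s['cx']+s['fx']*q[0]/-q[2], s['cy']-s['fy']*q[1]/-q[2]])
def tri(s1,p1,s2,p2):
    o1,d1=ray(s1,p1);o2,d2=ray(s2,p2);d1/=np.linalg.norm(d1);d2/=np.linalg.norm(d2)
    t=np.linalg.lstsq(np.c_[d1,-d2],o2-o1,rcond=None)[0]
    a=o1+t[0]*d1;b=o2+t[1]*d2
    return (a+b)/2,np.linalg.norm(a-b)
E
python3 - <<'E'
from h import *
np.set_printoptions(precision=1,suppress=True)
for n in('side','top'):
    s=snap(n,n+'0.png'); print(n,s['fx'],s['cx'],s['cy'],[k for k in s]); print(np.array(s['extrinsics']))
    for t in ['jig_base','bush_plate','plate_knob','red_tray','blue_tray','mat','grease_tube','paint_jar','plug_gauge','red_pin_a','blue_pin_a','red_pin_a_mid','blue_pin_a_mid']:
        print(t,[(np.round(r['pixel'],1).tolist(),round(r['score'],2)) for r in pinpoint(n,t)])
print(sense())
E
```

```text
pics
side 430.4109377878896 256.58735365115996 189.89538556805263 ['pixels', 'fx', 'fy', 'cx', 'cy', 'extrinsics']
[[    1.      0.1    -0.2   306.7]
 [   -0.2     0.5    -0.8 -1095.7]
 [    0.      0.8     0.5   776. ]
 [    0.      0.      0.      1. ]]
jig_base [([269.5, 204.0], 0.77)]
bush_plate [([268.0, 191.5], 0.58)]
plate_knob [([264.7, 185.6], 0.56)]
red_tray [([217.4, 166.2], 0.56)]
blue_tray [([263.8, 161.9], 0.81)]
mat [([267.3, 292.3], 0.8)]
grease_tube [([350.5, 287.9], 0.82)]
paint_jar [([308.5, 168.6], 0.55), ([247.9, 200.1], 0.47)]
plug_gauge [([349.5, 242.5], 0.57), ([268.3, 181.3], 0.25)]
red_pin_a [([285.2, 198.9], 0.66), ([249.0, 200.4], 0.59)]
blue_pin_a [([176.0, 276.1], 0.85), ([210.4, 203.3], 0.73), ([253.6, 211.1], 0.51), ([248.1, 189.0], 0.42)]
red_pin_a_mid [([251.1, 188.9], 0.64)]
blue_pin_a_mid [([203.9, 193.4], 0.68), ([174.4, 261.3], 0.66), ([249.8, 200.4], 0.61)]
top 351.39857349008685 260.67492970781313 187.98036440460493 ['pixels', 'fx', 'fy', 'cx', 'cy', 'extrinsics']
[[   0.     1.    -0.2  349.4]
 [  -1.    -0.    -0.   -35.8]
 [  -0.     0.2    
[... 380 characters left out ...]
ge [([317.7, 119.5], 0.53)]
red_pin_a [([248.7, 159.1], 0.71), ([240.9, 188.2], 0.64)]
blue_pin_a [([265.7, 192.4], 0.68), ([332.8, 268.0], 0.63), ([232.6, 233.7], 0.6), ([220.0, 186.1], 0.41)]
red_pin_a_mid [([239.4, 184.5], 0.49)]
blue_pin_a_mid [([333.4, 267.8], 0.73), ([230.9, 229.3], 0.52), ([266.3, 190.9], 0.51)]
{'time': 1.4, 'joint_pos': array([64.6,  7.5, 85.3,  0. , 87.3, -4.9]), 'qd': array([-0., -0.,  0., -0., -0., -0.]), 'joint_efforts': array([ -0. , -56.9, -50.1,  -0. ,   0. ,   0. ]), 'tool_pos': array([210.1, 562. , 404.7]), 'tcp_rot': array([180. ,  -0. , 159.5]), 'ft_force': array([-0.1, -0.2,  0. ]), 'wrist_torque': array([ 0., -0., -0.]), 'finger_gap': 85.22422806182333}
```

View pics/side0.png

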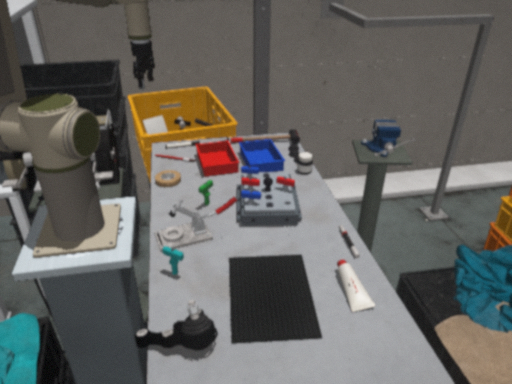

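View pics/top0.png

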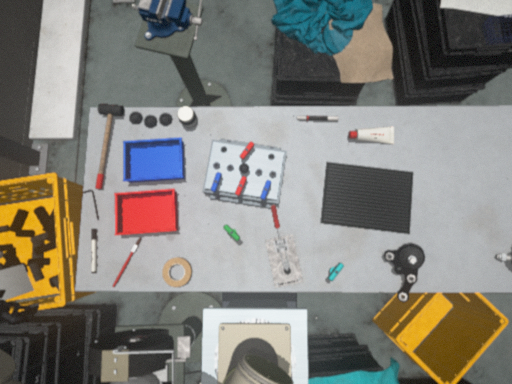

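```bash
python3 - <<'E'
import cv2
a=cv2.imread('pics/top0.png');cv2.imwrite('pics/top0c.png',cv2.resize(a[100:290,130:350],None,fx=3.2,fy=3.1,interpolation=cv2.INTER_CUBIC))
a=cv2.imread('pics/side0.png');cv2.imwrite('pics/side0c.png',cv2.resize(a[130:300,150:350],None,fx=3.5,fy=3.5,interpolation=cv2.INTER_CUBIC))
E
```

```text
(no output)
```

View pics/top0c.png

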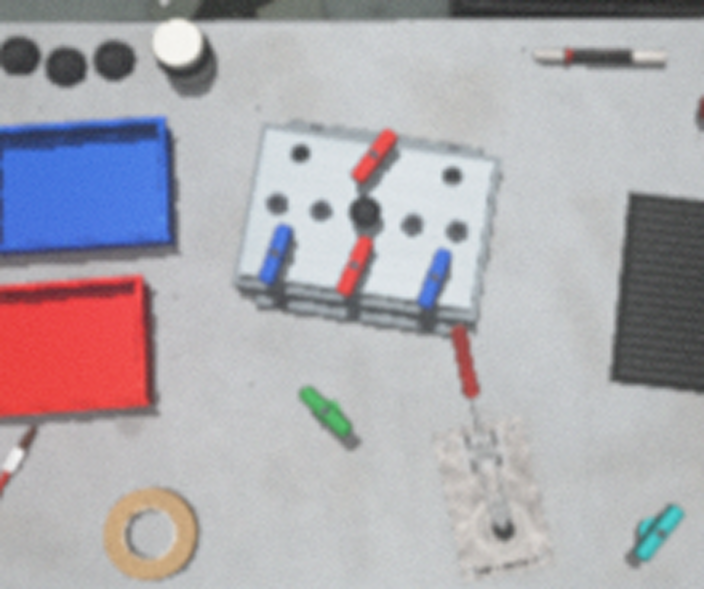

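View pics/side0c.png

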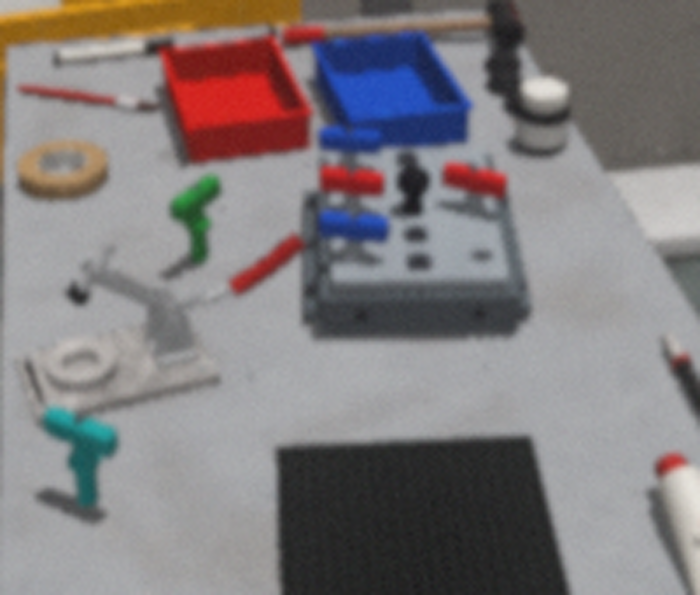

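The pictures show four pins. Red heads stand at top-view px (247,150) and (241,185), blue at (216,185) and (266,191). The green pin (232,233), turquoise pin (334,271) and red lever grip (275,215) are not part of the job. Next I'll measure with colour blobs in both views.

```bash
cat >> h.py <<'E'
def blobs(s,col,roi,minA=25):
    im=s['pixels']; hsv=cv2.cvtColor(im,cv2.COLOR_RGB2HSV)
    if col=='red': m=((hsv[...,0]<9)|(hsv[...,0]>171))&(hsv[...,1]>130)&(hsv[...,2]>60)
    else: m=(hsv[...,0]>105)&(hsv[...,0]<128)&(hsv[...,1]>130)&(hsv[...,2]>60)
    mm=np.zeros(m.shape,np.uint8); x0,y0,x1,y1=roi; mm[y0:y1,x0:x1]=m[y0:y1,x0:x1]
    n,l,st,c=cv2.connectedComponentsWithStats(mm)
    out=[]
    for i in range(1,n):
        if st[i,4]>=minA:
            ys,xs=np.nonzero(l==i); r=cv2.minAreaRect(np.c_[xs,ys].astype(np.float32))
            out.append((c[i],st[i,4],r))
    return out
E
python3 - <<'E'
from h import *
np.set_printoptions(precision=1,suppress=True)
t=snap('top');s=snap('side')
for col in('red','blue'):
    T=blobs(t,col,(100,100,300,250));S=blobs(s,col,(190,130,310,230))
    print(col)
    for b in T: print(' T',b[0],b[1],np.round(b[2][1],1),round(b[2][2]),'z87->',atz(t,b[0],87))
    for b in S: print(' S',b[0],b[1],np.round(b[2][1],1))
    for b in T:
        for c in S:
            p,e=tri(t,b[0],s,c[0])
            if e<15: print('   tri',b[0],c[0],p,e)
# knob
for n,ss,px in(('t',t,(242,165.8)),('s',s,(264.7,185.6))): print(n,atz(ss,px,86))
print(tri(t,(242,165.8),s,(264.7,185.6)))
E
```

```text
red
 T [246.7 150. ] 64 [ 4.2 18. ] 35 z87-> [626.2  24.8  87. ]
 T [100.8 180. ] 36 [14.  2.] 90 z87-> [534.5 463.8  87. ]
 T [240.5 185.7] 65 [ 4.  18.4] 24 z87-> [516.7  42.4  87. ]
 T [146.1 211.7] 2452 [41.9 62.7] 86 z87-> [439.1 321.7  87. ]
 T [275.2 217. ] 48 [19.6  2.5] 77 z87-> [423.4 -60.4  87. ]
 S [236.  139.3] 44 [ 4. 11.]
 S [216.8 157.8] 1139 [33.4 40.6]
 S [285.3 180.8] 100 [17.1  6.2]
 S [249.9 181.1] 103 [ 6. 16.]
 S [226.  205.2] 84 [ 4.  22.2]
   tri [246.7 150. ] [285.3 180.8] [627.2  25.2  80.9] 1.2068626788169174
   tri [100.8 180. ] [236.  139.3] [545.8 501.5   9.1] 5.1779224148038985
   tri [240.5 185.7] [249.9 181.1] [517.2  42.8  81.5] 0.7336078584749087
   tri [146.1 211.7] [216.8 157.8] [445.6 347.5  12.2] 0.14304931882341243
   tri [275.2 217. ] [216.8 157.8] [410.1 -56.9 226.4] 6.626030676772155
   tri [275.2 217. ] [226.  205.2] [425.7 -60.8  70.6] 2.324585445016168
blue
 T [154.4 159.9] 2137 [40. 60.] 86 z87-> [596.  304.4  87. ]
 T [217.5 176.4] 31 [3.8 7.3] 18 z87-> [545.  111.7  87. ]
 T [267.3 184.3] 27 [3.5 7.3] 18 z87-> [520.6 -37.4  87. ]
 T [214.1 186.4] 29 [3.5 7.6] 18 z87-> [514.6 121.5  87. ]
 T [263.6 194.3] 33 [3.7 8.2] 22 z87-> [490.6 -26.5  87. ]
 S [260.5 156.2] 1150 [32.  41.7]
 S [250.  193.8] 124 [19.2  6.8]
   tri [154.4 159.9] [260.5 156.2] [612.1 328.7  13.6] 2.7715189685907986
   tri [214.1 186.4] [250.  193.8] [534.  139.  -28.6] 1.7007689882347854
   tri [263.6 194.3] [250.  193.8] [497.9 -27.   79.2] 12.409216951096235
t [577.4  38.7  86. ]
s [555.1   0.9  86. ]
(array([573.3,  41.1,  62.1]), np.float64(18.40665524269622))
```

```bash
cat >> h.py <<'E'
def colmask(s,col):
    hsv=cv2.cvtColor(s['pixels'],cv2.COLOR_RGB2HSV)
    if col=='red': return ((hsv[...,0]<9)|(hsv[...,0]>171))&(hsv[...,1]>110)&(hsv[...,2]>60)
    return (hsv[...,0]>103)&(hsv[...,0]<130)&(hsv[...,1]>110)&(hsv[...,2]>50)
def tray(s,col,z=45):
    m=colmask(s,col).astype(np.uint8)
    n,l,st,c=cv2.connectedComponentsWithStats(m)
    i=1+np.argmax(st[1:,4]); ys,xs=np.nonzero(l==i)
    W=np.array([atz(s,(x,y),z)[:2] for x,y in zip(xs,ys)],np.float32)
    return cv2.minAreaRect(W)
E
python3 - <<'E'
from h import *
np.set_printoptions(precision=1,suppress=True)
t=snap('top');s=snap('side')
pins={'red1':(627,25),'red2':(517,42.8),'blueL':(529.6,116.7),'blueR':(505.6,-31.6)}
for k,(x,y) in pins.items():
    for ss,nm in((t,'T'),):
        m=colmask(ss,k.rstrip('12LR')); ys,xs=np.nonzero(m)
        W=np.array([atz(ss,(a,b),94)[:2] for a,b in zip(xs,ys)])
        W=W[np.hypot(W[:,0]-x,W[:,1]-y)<45]
        c=W.mean(0);u,sv,v=np.linalg.svd(W-c); print(k,c,len(W),'bar ang',np.degrees(np.arctan2(v[0,1],v[0,0])), sv/np.sqrt(len(W))*3.46)
print('red',tray(t,'red'),'blue',tray(t,'blue'))
print('knob side chk',proj(s,(572,34,86)),proj(t,(572,34,86)))
print('lever ends',tri(t,(273,206),s,(236,199)),tri(t,(277.5,226),s,(216,213)))
# mat
g=cv2.cvtColor(t['pixels'],cv2.COLOR_RGB2GRAY); m=np.zeros_like(g);m[150:245,310:425]=(g[150:245,310:425]<75)
n,l,st,c=cv2.connectedComponentsWithStats(m);i=1+np.argmax(st[1:,4]);ys,xs=np.nonzero(l==i)
W=np.array([atz(t,p,4)[:2] for p in zip(xs.astype(float),ys.astype(float))],np.float32);print('mat',cv2.minAreaRect(W),W.mean(0))
for nm in('jig_base',): print(recognise('side',nm))
print('mat side',atz(s,(267.3,292.3),4), 'top',atz(t,(368.8,198.5),4))
# plate knob dark blob
m=np.zeros_like(g);m[155:178,232:255]=(g[155:178,232:255]<70)
ys,xs=np.nonzero(m);print('knobpx',xs.mean(),ys.mean(),len(xs),atz(t,(xs.mean(),ys.mean()),88))
E
```

```text
red1 [624.2  24.6] 80 bar ang 146.46708452187582 [57.3 14.3]
red2 [516.7  41.3] 83 bar ang 158.60441395049574 [59.5 13.8]
blueL [527.1 115.6] 81 bar ang 162.32492264636454 [58.4 14.3]
blueR [503.2 -31.6] 72 bar ang 160.67337220020795 [56.8 12.7]
red ((443.29595947265625, 337.98870849609375), (130.99310302734375, 190.09344482421875), 4.200342655181885) blue ((608.1084594726562, 321.8868408203125), (132.23338317871094, 186.0846405029297), 3.7203314304351807)
knob side chk [267.8 179.6] [243.5 167.6]
lever ends (array([456.8, -54.2,  84.2]), np.float64(1.3931046115554795)) (array([397.3, -68. ,  51.9]), np.float64(2.8400398073009288))
mat ((492.7615966796875, -355.0456237792969), (272.1075439453125, 192.029052734375), 83.05217742919922) [ 486.3 -379.3]
[{'box': [237.1, 180.8, 64.8, 44.0], 'score': 0.98}, {'box': [340.3, 226.1, 19.6, 28.9], 'score': 0.69}, {'box': [240.5, 176.1, 17.4, 16.6], 'score': 0.38}]
mat side [ 485.9 -357.9    4. ] top [ 488.2 -360.5    4. ]
knobpx 246.33333333333334 169.0 3 [567.2  25.4  88. ]
```

```bash
cat >> h.py <<'E'
def go(p,rpy,cur=None):
    """tool-frame shift and rotvec from current to TCP pose p,rpy"""
    s=sense(); c=cur or (s['tool_pos'],s['tcp_rot'])
    Rc=R.from_euler('xyz',c[1],degrees=True); Rt=R.from_euler('xyz',rpy,degrees=True)
    d=Rc.inv().apply(np.array(p)-np.array(c[0])); w=(Rc.inv()*Rt).as_rotvec()
    print('go d',np.round(d,1),'w',np.round(w,3))
E
python3 - <<'E'
from h import *
go((529.7,116.5,300),(180,0,162)); go((529.7,116.5,239),(180,0,162),((529.7,116.5,300),(180,0,162)))
E
```

```text
go d [-455.4 -305.4  104.7] w [ 0.    -0.    -0.044]
go d [ 0. -0. 61.] w [0. 0. 0.]
```

>>> arm_command --plan '[{"dx":-455.4,"dy":-305.4,"dz":104.7,"wz":-0.044,"jaw":0.45},{"dx":-455.4,"dy":-305.4,"dz":104.7,"wz":-0.044,"jaw":0.45},{"dx":-455.4,"dy":-305.4,"dz":104.7,"wz":-0.044,"jaw":0.45},{"dx":-455.4,"dy":-305.4,"dz":104.7,"wz":-0.044,"jaw":0.45},{"dx":-455.4,"dy":-305.4,"dz":104.7,"wz":-0.044,"jaw":0.45},{"dx":-455.4,"dy":-305.4,"dz":104.7,"wz":-0.044,"jaw":0.45},{"dx":-455.4,"dy":-305.4,"dz":104.7,"wz":-0.044,"jaw":0.45},{"dx":-455.4,"dy":-305.4,"dz":104.7,"wz":-0.044,"jaw":0.45},{"dx":-455.4,"dy":-305.4,"dz":104.7,"wz":-0.044,"jaw":0.45},{"dx":-455.4,"dy":-305.4,"dz":104.7,"wz":-0.044,"jaw":0.45},{"dx":-455.4,"dy":-305.4,"dz":104.7,"wz":-0.044,"jaw":0.45},{"dx":-455.4,"dy":-305.4,"dz":104.7,"wz":-0.044,"jaw":0.45}]'

```text
invalid input
```

```bash
python3 - <<'E'
from h import *
go((529.7,116.5,239),(180,0,162));snap('side','s1.png');snap('top','t1.png')
E
python3 -c "
import cv2
a=cv2.imread('pics/s1.png')[90:240,180:330];b=cv2.imread('pics/t1.png')[90:240,170:320]
import numpy as np
cv2.imwrite('pics/c1.png',cv2.resize(np.hstack([a,b]),None,fx=2.6,fy=2.6,interpolation=cv2.INTER_CUBIC))"
```

```text
go d [-455.4 -305.4  165.7] w [ 0.    -0.    -0.044]
```

View pics/c1.png

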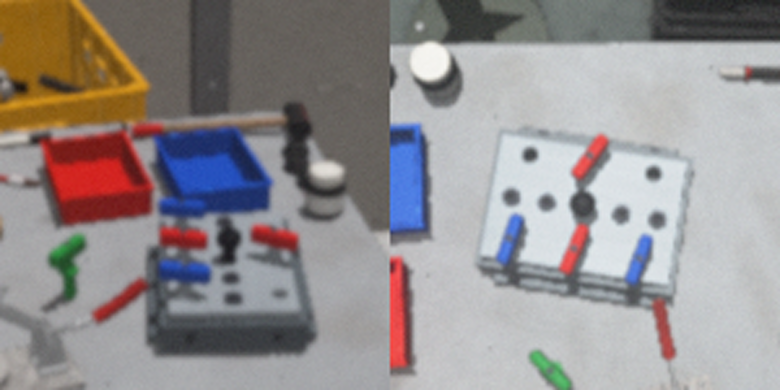

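The move was refused, so the arm is still at its start. I'll try one row with every key given.

>>> arm_command --plan '[{"dx":-30,"dy":-20,"dz":7,"wx":0,"wy":0,"wz":0,"jaw":0.45}]' --squeeze 60

```text
time: 1.85
tool_pos: [229.8, 534.5, 398.6]
tcp_rot: [179.8, -0.1, 159.7]
ft_force: [1.6, -0.4, -0.0]
finger_gap: 73.6
```

>>> arm_command --plan '[{"dx":-425.4,"dy":-285.4,"dz":97.7,"wx":0,"wy":0,"wz":-0.044,"jaw":0.45},{"dx":-425.4,"dy":-285.4,"dz":97.7,"wx":0,"wy":0,"wz":-0.044,"jaw":0.45},{"dx":-425.4,"dy":-285.4,"dz":97.7,"wx":0,"wy":0,"wz":-0.044,"jaw":0.45},{"dx":-425.4,"dy":-285.4,"dz":97.7,"wx":0,"wy":0,"wz":-0.044,"jaw":0.45},{"dx":-425.4,"dy":-285.4,"dz":97.7,"wx":0,"wy":0,"wz":-0.044,"jaw":0.45},{"dx":-425.4,"dy":-285.4,"dz":97.7,"wx":0,"wy":0,"wz":-0.044,"jaw":0.45},{"dx":-425.4,"dy":-285.4,"dz":97.7,"wx":0,"wy":0,"wz":-0.044,"jaw":0.45},{"dx":-425.4,"dy":-285.4,"dz":97.7,"wx":0,"wy":0,"wz":-0.044,"jaw":0.45},{"dx":-425.4,"dy":-285.4,"dz":97.7,"wx":0,"wy":0,"wz":-0.044,"jaw":0.45},{"dx":-425.4,"dy":-285.4,"dz":97.7,"wx":0,"wy":0,"wz":-0.044,"jaw":0.45},{"dx":-425.4,"dy":-285.4,"dz":97.7,"wx":0,"wy":0,"wz":-0.044,"jaw":0.45},{"dx":-425.4,"dy":-285.4,"dz":97.7,"wx":0,"wy":0,"wz":-0.044,"jaw":0.45}]' --squeeze 60

```text
time: 3.05
tool_pos: [530.8, 113.7, 299.2]
tcp_rot: [-179.9, -0.0, 161.8]
ft_force: [-0.3, -0.5, -0.1]
finger_gap: 46.8
```

```bash
cat >> h.py <<'E'
def view(f,rs=(90,240,180,330),rt=(90,240,170,320)):
    s=snap('side');t=snap('top')
    a=s['pixels'][rs[0]:rs[1],rs[2]:rs[3]];b=t['pixels'][rt[0]:rt[1],rt[2]:rt[3]]
    cv2.imwrite('pics/'+f,cv2.cvtColor(cv2.resize(np.hstack([a,b]),None,fx=2.6,fy=2.6,interpolation=cv2.INTER_CUBIC),cv2.COLOR_RGB2BGR))
    return s,t
E
python3 - <<'E'
from h import *
print({k:np.round(v,2) for k,v in sense().items()})
go((529.7,116.5,239),(180,0,162));view('c2.png')
E
```

```text
{'time': np.float64(3.05), 'joint_pos': array([ 6.6900e+00,  3.0200e+00,  1.0124e+02, -4.0000e-02,  7.5780e+01,
       -6.5090e+01]), 'qd': array([ 3.35, -1.76,  0.95,  1.4 ,  1.16,  2.39]), 'joint_efforts': array([ -1.83, -49.51, -48.02,  -0.34,  -0.34,  -0.67]), 'tool_pos': array([530.83, 113.72, 299.21]), 'tcp_rot': array([-1.7994e+02, -3.0000e-02,  1.6180e+02]), 'ft_force': array([-0.27, -0.54, -0.05]), 'wrist_torque': array([-0.01,  0.01, -0.01]), 'finger_gap': np.float64(46.79)}
go d [ 1.9  2.3 60.2] w [-0.001 -0.    -0.004]
```

View pics/c2.png

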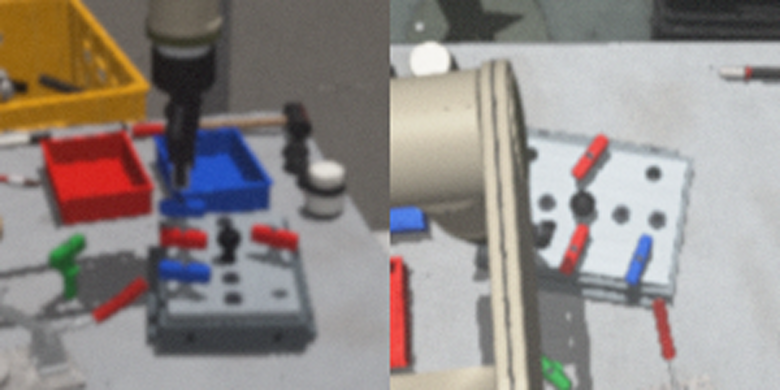

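The gripper stands above the left blue pin (side crop (180,200)). Next it goes straight down and grips.

>>> arm_command --plan '[{"dx":0,"dy":0,"dz":30,"wx":0,"wy":0,"wz":0,"jaw":0.45},{"dx":0,"dy":0,"dz":61,"wx":0,"wy":0,"wz":0,"jaw":0.45},{"dx":0,"dy":0,"dz":61,"wx":0,"wy":0,"wz":0,"jaw":0.45},{"dx":0,"dy":0,"dz":61,"wx":0,"wy":0,"wz":0,"jaw":1},{"dx":0,"dy":0,"dz":61,"wx":0,"wy":0,"wz":0,"jaw":1},{"dx":0,"dy":0,"dz":61,"wx":0,"wy":0,"wz":0,"jaw":1},{"dx":0,"dy":0,"dz":61,"wx":0,"wy":0,"wz":0,"jaw":1},{"dx":0,"dy":0,"dz":61,"wx":0,"wy":0,"wz":0,"jaw":1}]' --squeeze 60

```text
time: 3.95
tool_pos: [530.4, 116.3, 241.3]
tcp_rot: [180.0, 0.2, 162.0]
ft_force: [-3.3, -4.1, 6.4]
finger_gap: 14.8
```

>>> arm_command --plan '[{"dx":0,"dy":0,"dz":-0.3,"wx":0,"wy":0,"wz":0.14,"jaw":1},{"dx":0,"dy":0,"dz":-0.6,"wx":0,"wy":0,"wz":0.28,"jaw":1},{"dx":0,"dy":0,"dz":-0.9,"wx":0,"wy":0,"wz":0.42,"jaw":1},{"dx":0,"dy":0,"dz":-1.2,"wx":0,"wy":0,"wz":0.28,"jaw":1},{"dx":0,"dy":0,"dz":-1.5,"wx":0,"wy":0,"wz":0.14,"jaw":1},{"dx":0,"dy":0,"dz":-1.8,"wx":0,"wy":0,"wz":0,"jaw":1},{"dx":0,"dy":0,"dz":-2.1,"wx":0,"wy":0,"wz":-0.14,"jaw":1},{"dx":0,"dy":0,"dz":-2.4,"wx":0,"wy":0,"wz":-0.28,"jaw":1},{"dx":0,"dy":0,"dz":-2.7,"wx":0,"wy":0,"wz":-0.42,"jaw":1},{"dx":0,"dy":0,"dz":-3.0,"wx":0,"wy":0,"wz":-0.28,"jaw":1},{"dx":0,"dy":0,"dz":-3.3,"wx":0,"wy":0,"wz":-0.14,"jaw":1},{"dx":0,"dy":0,"dz":-3.6,"wx":0,"wy":0,"wz":0,"jaw":1}]' --squeeze 60

```text
time: 5.15
tool_pos: [529.4, 116.3, 242.2]
tcp_rot: [-179.9, -0.0, 161.7]
ft_force: [1.1, -3.3, -11.6]
finger_gap: 15.2
```

```bash
python3 - <<'E'
from h import *
np.set_printoptions(precision=1,suppress=True)
for i in range(2):
    s,t=view('c3.png'); x=sense(); print(x['tool_pos'],x['tcp_rot'],x['ft_force'],x['wrist_torque'],x['finger_gap'])
E
```

```text
[529.4 116.3 242.2] [-180.    -0.   161.9] [  2.   -2.3 -10.5] [-0.6 -0.4  0.1] 15.184411647006392
[529.5 116.2 242.3] [-180.    -0.   162.3] [  0.8  -2.3 -11.6] [-0.6 -0.3  0.1] 14.92853227437403
```

View pics/c3.png

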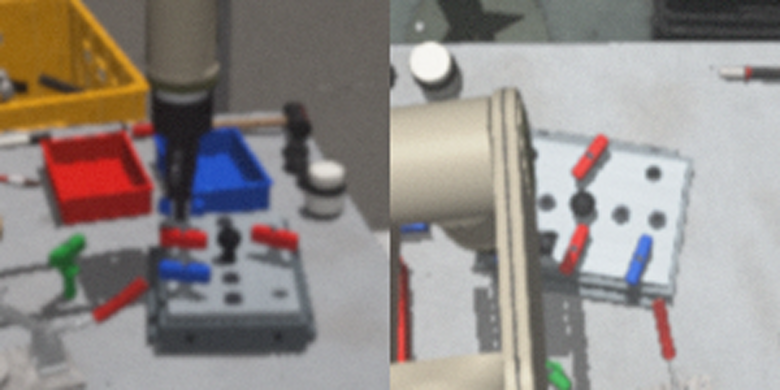

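The jig stays level and the pull reads about 11 N, so I'll go on the same way.

>>> arm_command --plan '[{"dx":0,"dy":0,"dz":-0.3,"wx":0,"wy":0,"wz":0.14,"jaw":1},{"dx":0,"dy":0,"dz":-0.6,"wx":0,"wy":0,"wz":0.28,"jaw":1},{"dx":0,"dy":0,"dz":-0.9,"wx":0,"wy":0,"wz":0.42,"jaw":1},{"dx":0,"dy":0,"dz":-1.2,"wx":0,"wy":0,"wz":0.28,"jaw":1},{"dx":0,"dy":0,"dz":-1.5,"wx":0,"wy":0,"wz":0.14,"jaw":1},{"dx":0,"dy":0,"dz":-1.8,"wx":0,"wy":0,"wz":0,"jaw":1},{"dx":0,"dy":0,"dz":-2.1,"wx":0,"wy":0,"wz":-0.14,"jaw":1},{"dx":0,"dy":0,"dz":-2.4,"wx":0,"wy":0,"wz":-0.28,"jaw":1},{"dx":0,"dy":0,"dz":-2.7,"wx":0,"wy":0,"wz":-0.42,"jaw":1},{"dx":0,"dy":0,"dz":-3.0,"wx":0,"wy":0,"wz":-0.28,"jaw":1},{"dx":0,"dy":0,"dz":-3.3,"wx":0,"wy":0,"wz":-0.14,"jaw":1},{"dx":0,"dy":0,"dz":-3.6,"wx":0,"wy":0,"wz":0,"jaw":1}]' --squeeze 60

```text
time: 6.55
tool_pos: [529.1, 116.3, 245.0]
tcp_rot: [-179.9, -0.1, 161.9]
ft_force: [3.4, -4.3, -17.5]
finger_gap: 14.4
```

>>> arm_command --plan '[{"dx":0,"dy":0,"dz":-0.35,"wx":0,"wy":0,"wz":0.14,"jaw":1},{"dx":0,"dy":0,"dz":-0.7,"wx":0,"wy":0,"wz":0.28,"jaw":1},{"dx":0,"dy":0,"dz":-1.05,"wx":0,"wy":0,"wz":0.42,"jaw":1},{"dx":0,"dy":0,"dz":-1.4,"wx":0,"wy":0,"wz":0.28,"jaw":1},{"dx":0,"dy":0,"dz":-1.75,"wx":0,"wy":0,"wz":0.14,"jaw":1},{"dx":0,"dy":0,"dz":-2.1,"wx":0,"wy":0,"wz":0,"jaw":1},{"dx":0,"dy":0,"dz":-2.45,"wx":0,"wy":0,"wz":-0.14,"jaw":1},{"dx":0,"dy":0,"dz":-2.8,"wx":0,"wy":0,"wz":-0.28,"jaw":1},{"dx":0,"dy":0,"dz":-3.15,"wx":0,"wy":0,"wz":-0.42,"jaw":1},{"dx":0,"dy":0,"dz":-3.5,"wx":0,"wy":0,"wz":-0.28,"jaw":1},{"dx":0,"dy":0,"dz":-3.85,"wx":0,"wy":0,"wz":-0.14,"jaw":1},{"dx":0,"dy":0,"dz":-4.2,"wx":0,"wy":0,"wz":0,"jaw":1}]' --squeeze 60

```text
time: 7.75
tool_pos: [529.1, 116.2, 248.8]
tcp_rot: [-179.9, -0.1, 161.9]
ft_force: [4.2, -1.7, -17.5]
finger_gap: 14.8
```

>>> arm_command --plan '[{"dx":0,"dy":0,"dz":-0.35,"wx":0,"wy":0,"wz":0.14,"jaw":1},{"dx":0,"dy":0,"dz":-0.7,"wx":0,"wy":0,"wz":0.28,"jaw":1},{"dx":0,"dy":0,"dz":-1.05,"wx":0,"wy":0,"wz":0.42,"jaw":1},{"dx":0,"dy":0,"dz":-1.4,"wx":0,"wy":0,"wz":0.28,"jaw":1},{"dx":0,"dy":0,"dz":-1.75,"wx":0,"wy":0,"wz":0.14,"jaw":1},{"dx":0,"dy":0,"dz":-2.1,"wx":0,"wy":0,"wz":0,"jaw":1},{"dx":0,"dy":0,"dz":-2.45,"wx":0,"wy":0,"wz":-0.14,"jaw":1},{"dx":0,"dy":0,"dz":-2.8,"wx":0,"wy":0,"wz":-0.28,"jaw":1},{"dx":0,"dy":0,"dz":-3.15,"wx":0,"wy":0,"wz":-0.42,"jaw":1},{"dx":0,"dy":0,"dz":-3.5,"wx":0,"wy":0,"wz":-0.28,"jaw":1},{"dx":0,"dy":0,"dz":-3.85,"wx":0,"wy":0,"wz":-0.14,"jaw":1},{"dx":0,"dy":0,"dz":-4.2,"wx":0,"wy":0,"wz":0,"jaw":1}]' --squeeze 60

```text
time: 8.95
tool_pos: [529.7, 116.2, 255.3]
tcp_rot: [-180.0, 0.0, 161.9]
ft_force: [-2.5, -3.6, -2.9]
finger_gap: 14.8
```

```bash
python3 - <<'E'
from h import *
np.set_printoptions(precision=1,suppress=True)
s,t=view('c4.png'); x=sense(); print(x['tool_pos'],x['tcp_rot'],x['ft_force'],x['wrist_torque'],x['finger_gap'])
E
```

```text
[529.8 116.2 255.3] [-180.     0.   162.1] [-3.  -4.  -1.9] [-0.9  0.5  0. ] 14.75178747062848
```

View pics/c4.png

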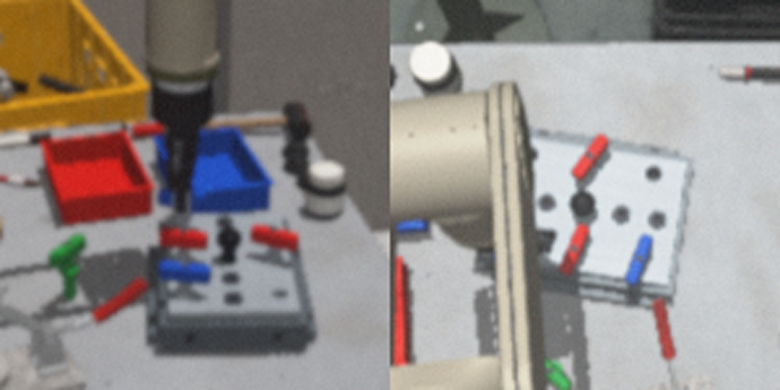

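The load has dropped to about 2 N after some 14 mm, so the pin is loose. I'll lift it straight up.

>>> arm_command --plan '[{"dx":0,"dy":0,"dz":-3,"wx":0,"wy":0,"wz":0.1,"jaw":1},{"dx":0,"dy":0,"dz":-7,"wx":0,"wy":0,"wz":0,"jaw":1},{"dx":0,"dy":0,"dz":-14,"wx":0,"wy":0,"wz":0,"jaw":1},{"dx":0,"dy":0,"dz":-22,"wx":0,"wy":0,"wz":0,"jaw":1},{"dx":0,"dy":0,"dz":-40,"wx":0,"wy":0,"wz":0,"jaw":1},{"dx":0,"dy":0,"dz":-80,"wx":0,"wy":0,"wz":0,"jaw":1}]' --squeeze 60

```text
time: 9.65
tool_pos: [528.6, 116.7, 333.0]
tcp_rot: [-179.9, -0.3, 162.1]
ft_force: [0.3, -0.4, -0.7]
finger_gap: 14.7
```

```bash
python3 - <<'E'
from h import *
np.set_printoptions(precision=1,suppress=True)
s,t=view('c5.png'); x=sense(); print(x['tool_pos'],x['tcp_rot'],x['ft_force'],x['wrist_torque'],x['finger_gap'])
print(tray(s,'blue')[:2], tray(s,'red'))
for n in ('side','top'):
  for c in('blue_tray','red_tray'):
    q=s if n=='side' else t
    print(n,c,[(atz(q,r['pixel'],0),round(r['score'],2)) for r in pinpoint(n,c)])
E
```

```text
[531.9 117.1 342.3] [179.7   0.6 162.1] [ 0.7  0.  -0.2] [-0.  -0.1  0. ] 15.173523491899802
((626.150390625, 280.76751708984375), (259.80999755859375, 124.04507446289062)) ((441.4023742675781, 297.86376953125), (137.0043182373047, 255.96902465820312), 3.3427212238311768)
side blue_tray [(array([613.3, 320.5,   0. ]), 0.86)]
side red_tray [(array([449.9, 317.6,   0. ]), 0.59)]
top blue_tray [(array([609.1, 321.2,   0. ]), 0.6), (array([ 697.1, -387.8,   -0. ]), 0.52)]
top red_tray [(array([448.4, 339.5,   0. ]), 0.85)]
```

View pics/c5.png

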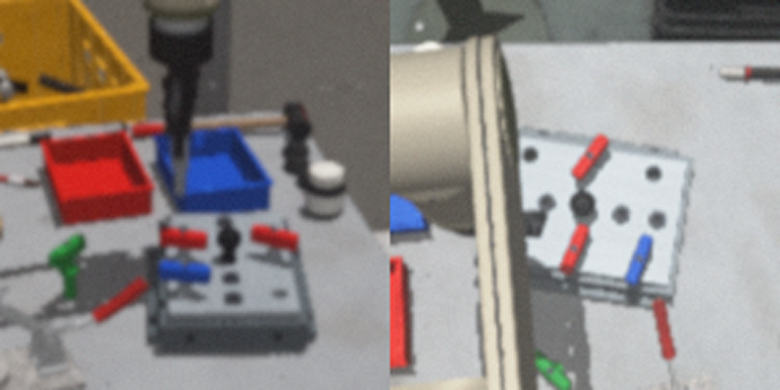

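The pin hangs in the jaws (side crop (180,180)), and the blue tray is about (608,322) with yaw 4°. I'll lean the tool 40° before setting the pin down, so that it lies inside the tray.

```bash
cat >> h.py <<'E'
def goR(p,Rt,cur):
    Rc=cur[1]; d=Rc.inv().apply(np.array(p,float)-np.array(cur[0])); w=(Rc.inv()*Rt).as_rotvec()
    print('d',np.round(d,1),'w',np.round(w,3)); return (np.array(p,float),Rt)
def cur():
    s=sense(); return (s['tool_pos'],R.from_euler('xyz',s['tcp_rot'],degrees=True))
def down(yaw,tx=0): return R.from_euler('xyz',[180,0,yaw],degrees=True)*R.from_rotvec([np.radians(tx),0,0])
E
python3 - <<'E'
from h import *
c=cur(); print(c[0])
c=goR((581.5,242.5,270),down(184,-40),c)
c=goR((581.5,242.5,183),down(184,-40),c)
c=goR((581.5,242.5-80,183+95),down(184,-40),c)
E
```

```text
[529.53354364 116.66135071 334.40649885]
d [-10.7 135.7  64.4] w [-0.689  0.134 -0.367]
d [ -0.  -55.9  66.6] w [0. 0. 0.]
d [ 5.600e+00 -1.000e-01 -1.241e+02] w [0. 0. 0.]
```

>>> arm_command --plan '[{"dx":-11,"dy":136,"dz":64,"wx":-0.689,"wy":0.134,"wz":-0.367,"jaw":1},{"dx":-11,"dy":136,"dz":64,"wx":-0.689,"wy":0.134,"wz":-0.367,"jaw":1},{"dx":-11,"dy":136,"dz":64,"wx":-0.689,"wy":0.134,"wz":-0.367,"jaw":1},{"dx":-11,"dy":136,"dz":64,"wx":-0.689,"wy":0.134,"wz":-0.367,"jaw":1},{"dx":-11,"dy":136,"dz":64,"wx":-0.689,"wy":0.134,"wz":-0.367,"jaw":1},{"dx":-11,"dy":136,"dz":64,"wx":-0.689,"wy":0.134,"wz":-0.367,"jaw":1},{"dx":-11,"dy":136,"dz":64,"wx":-0.689,"wy":0.134,"wz":-0.367,"jaw":1},{"dx":-11,"dy":136,"dz":64,"wx":-0.689,"wy":0.134,"wz":-0.367,"jaw":1}]' --squeeze 60

```text
time: 10.75
tool_pos: [581.8, 242.2, 269.4]
tcp_rot: [140.1, -0.2, -176.1]
ft_force: [0.1, -0.3, -1.3]
finger_gap: 14.9
```

```bash
python3 - <<'E'
from h import *
np.set_printoptions(precision=1,suppress=True)
s,t=view('c6.png',rt=(90,240,100,250)); x=sense(); print(x['tool_pos'],x['joint_pos'],x['ft_force'],x['finger_gap'])
c=cur(); c=goR((581.5,242.5,183),down(184,-40),c)
E
```

```text
[582.  242.6 270.4] [   6.6   16.6   94.3   42.2   72.5 -101.8] [ 0.6 -0.2 -0.5] 15.078887841532058
d [  0.5 -56.1  67.1] w [-0. -0. -0.]
```

View pics/c6.png

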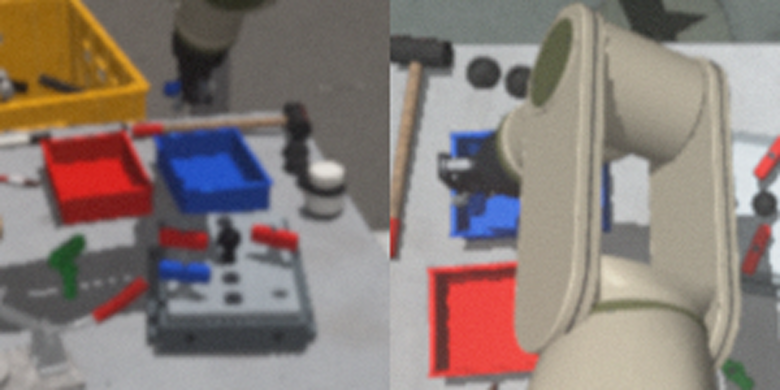

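>>> arm_command --plan '[{"dx":0,"dy":-30,"dz":36,"wx":0,"wy":0,"wz":0,"jaw":1},{"dx":0,"dy":-56,"dz":67,"wx":0,"wy":0,"wz":0,"jaw":1},{"dx":0,"dy":-56,"dz":67,"wx":0,"wy":0,"wz":0,"jaw":1},{"dx":0,"dy":-56,"dz":67,"wx":0,"wy":0,"wz":0,"jaw":1}]' --squeeze 60

```text
time: 11.25
tool_pos: [581.8, 242.7, 182.8]
tcp_rot: [140.1, -0.1, -176.0]
ft_force: [0.0, -0.2, -0.8]
finger_gap: 14.9
```

```bash
python3 - <<'E'
from h import *
np.set_printoptions(precision=1,suppress=True)
s,t=view('c7.png',rt=(90,240,100,250)); x=sense(); print(x['tool_pos'],x['joint_pos'],x['ft_force'],x['finger_gap'])
E
```

```text
[582.3 242.9 184.2] [   6.6   23.7   95.6   44.5   66.3 -108.1] [-1.5  0.1 -0.5] 14.787264714705262
```

View pics/c7.png

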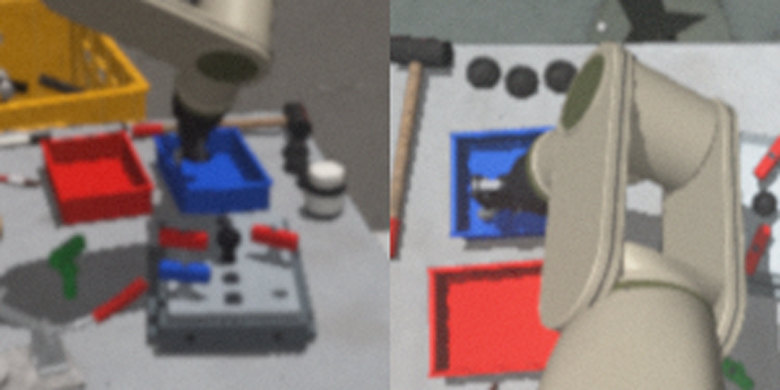

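The gripper is inside the blue tray. I'll release and back out along the fingers.

>>> arm_command --plan '[{"dx":0,"dy":0,"dz":0,"wx":0,"wy":0,"wz":0,"jaw":0.45},{"dx":0,"dy":0,"dz":0,"wx":0,"wy":0,"wz":0,"jaw":0.45},{"dx":0,"dy":0,"dz":0,"wx":0,"wy":0,"wz":0,"jaw":0.45},{"dx":0,"dy":0,"dz":0,"wx":0,"wy":0,"wz":0,"jaw":0.45},{"dx":0,"dy":0,"dz":-20,"wx":0,"wy":0,"wz":0,"jaw":0.45},{"dx":0,"dy":0,"dz":-50,"wx":0,"wy":0,"wz":0,"jaw":0.45},{"dx":0,"dy":0,"dz":-90,"wx":0,"wy":0,"wz":0,"jaw":0.45},{"dx":0,"dy":0,"dz":-125,"wx":0,"wy":0,"wz":0,"jaw":0.45},{"dx":0,"dy":0,"dz":-125,"wx":0,"wy":0,"wz":0,"jaw":0.45}]' --squeeze 60

```text
time: 12.25
tool_pos: [589.9, 160.2, 284.3]
tcp_rot: [140.1, 0.4, -176.2]
ft_force: [1.5, 0.3, -0.1]
finger_gap: 47.0
```

```bash
python3 - <<'E'
from h import *
np.set_printoptions(precision=1,suppress=True)
s,t=view('c8.png',rt=(90,240,100,250)); x=sense(); print(x['time'],x['tool_pos'],x['joint_pos'],x['ft_force'],x['finger_gap'])
c=cur(); c=goR((505.7,-31.5,300),down(160.7),c)
E
```

```text
12.35 [588.2 162.  280. ] [  -1.1   15.2   94.9   40.9   77.8 -106.9] [-0.8 -0.2 -1.3] 47.35451180137895
d [  95.4 -130.7 -135.9] w [ 0.7 -0.1  0.4]
```

View pics/c8.png

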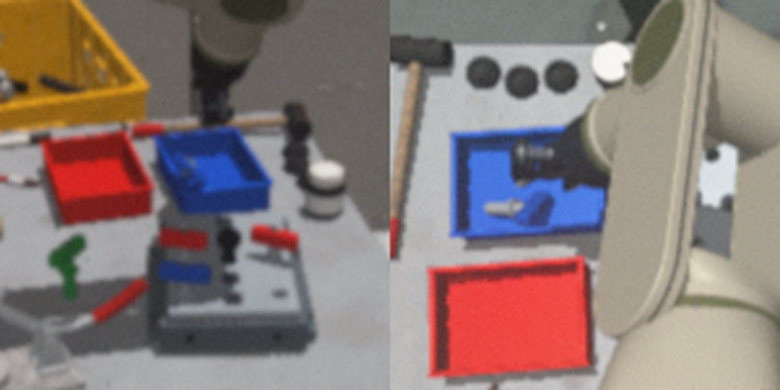

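Pin one lies in the blue tray. Next is the right-hand blue pin.

```bash
python3 - <<'E'
from h import *
np.set_printoptions(precision=3,suppress=True)
x=sense();print(x['tool_pos'])
snapshot('side');x=sense();print(x['tool_pos'])
Rr=down(184,-40);c0=np.array((581.9,242.5,183.2))+Rr.apply([0,0,-125]);print(c0)
c=goR((505.7,-31.5,300),down(160.7),(c0,Rr))
E
```

```text
[588.168 161.995 280.003]
[587.497 162.52  278.613]
[587.505 162.347 278.956]
d [  95.1 -130.2 -136.8] w [ 0.688 -0.142  0.39 ]
```

>>> arm_command --plan '[{"dx":95.1,"dy":-130.2,"dz":-136.8,"wx":0.688,"wy":-0.142,"wz":0.39,"jaw":0.45},{"dx":95.1,"dy":-130.2,"dz":-136.8,"wx":0.688,"wy":-0.142,"wz":0.39,"jaw":0.45},{"dx":95.1,"dy":-130.2,"dz":-136.8,"wx":0.688,"wy":-0.142,"wz":0.39,"jaw":0.45},{"dx":95.1,"dy":-130.2,"dz":-136.8,"wx":0.688,"wy":-0.142,"wz":0.39,"jaw":0.45},{"dx":95.1,"dy":-130.2,"dz":-136.8,"wx":0.688,"wy":-0.142,"wz":0.39,"jaw":0.45},{"dx":95.1,"dy":-130.2,"dz":-136.8,"wx":0.688,"wy":-0.142,"wz":0.39,"jaw":0.45},{"dx":95.1,"dy":-130.2,"dz":-136.8,"wx":0.688,"wy":-0.142,"wz":0.39,"jaw":0.45},{"dx":95.1,"dy":-130.2,"dz":-136.8,"wx":0.688,"wy":-0.142,"wz":0.39,"jaw":0.45},{"dx":95.1,"dy":-130.2,"dz":-136.8,"wx":0.688,"wy":-0.142,"wz":0.39,"jaw":0.45}]' --squeeze 60

```text
time: 13.3
tool_pos: [505.6, -30.7, 299.3]
tcp_rot: [179.9, -0.1, 160.8]
ft_force: [-0.8, -0.3, 0.1]
finger_gap: 46.6
```

```bash
python3 - <<'E'
from h import *
np.set_printoptions(precision=1,suppress=True)
s,t=view('c9.png'); x=sense(); print(x['time'],x['tool_pos'],x['tcp_rot'],x['joint_pos'])
E
```

```text
13.4 [505.8 -31.  299.7] [180.   -0.1 160.7] [ -9.3  -2.6 106.9   0.   75.9 -80. ]
```

View pics/c9.png

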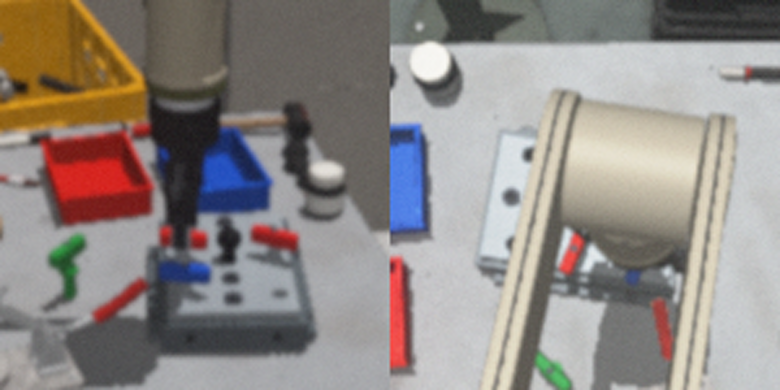

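The gripper stands above the right blue pin (side crop (185,270)), clear of the lever grip. Down and grip.

>>> arm_command --plan '[{"dx":0,"dy":0,"dz":30,"wx":0,"wy":0,"wz":0,"jaw":0.45},{"dx":0,"dy":0,"dz":59,"wx":0,"wy":0,"wz":0,"jaw":0.45},{"dx":0,"dy":0,"dz":59,"wx":0,"wy":0,"wz":0,"jaw":0.45},{"dx":0,"dy":0,"dz":59,"wx":0,"wy":0,"wz":0,"jaw":1},{"dx":0,"dy":0,"dz":59,"wx":0,"wy":0,"wz":0,"jaw":1},{"dx":0,"dy":0,"dz":59,"wx":0,"wy":0,"wz":0,"jaw":1},{"dx":0,"dy":0,"dz":59,"wx":0,"wy":0,"wz":0,"jaw":1},{"dx":0,"dy":0,"dz":59,"wx":0,"wy":0,"wz":0,"jaw":1}]' --squeeze 60

```text
time: 14.2
tool_pos: [506.5, -31.9, 243.2]
tcp_rot: [-180.0, 0.2, 160.6]
ft_force: [-2.2, -5.1, 6.5]
finger_gap: 15.0
```

>>> arm_command --plan '[{"dx":0,"dy":0,"dz":-0.3,"wx":0,"wy":0,"wz":0.14,"jaw":1},{"dx":0,"dy":0,"dz":-0.6,"wx":0,"wy":0,"wz":0.28,"jaw":1},{"dx":0,"dy":0,"dz":-0.9,"wx":0,"wy":0,"wz":0.42,"jaw":1},{"dx":0,"dy":0,"dz":-1.2,"wx":0,"wy":0,"wz":0.28,"jaw":1},{"dx":0,"dy":0,"dz":-1.5,"wx":0,"wy":0,"wz":0.14,"jaw":1},{"dx":0,"dy":0,"dz":-1.8,"wx":0,"wy":0,"wz":0,"jaw":1},{"dx":0,"dy":0,"dz":-2.1,"wx":0,"wy":0,"wz":-0.14,"jaw":1},{"dx":0,"dy":0,"dz":-2.4,"wx":0,"wy":0,"wz":-0.28,"jaw":1},{"dx":0,"dy":0,"dz":-2.7,"wx":0,"wy":0,"wz":-0.42,"jaw":1},{"dx":0,"dy":0,"dz":-3.0,"wx":0,"wy":0,"wz":-0.28,"jaw":1},{"dx":0,"dy":0,"dz":-3.3,"wx":0,"wy":0,"wz":-0.14,"jaw":1},{"dx":0,"dy":0,"dz":-3.6,"wx":0,"wy":0,"wz":0,"jaw":1}]' --squeeze 60

```text
time: 15.4
tool_pos: [505.5, -31.6, 244.0]
tcp_rot: [-179.9, -0.0, 160.3]
ft_force: [4.3, -4.0, -11.9]
finger_gap: 14.7
```

>>> arm_command --plan '[{"dx":0,"dy":0,"dz":-0.3,"wx":0,"wy":0,"wz":0.14,"jaw":1},{"dx":0,"dy":0,"dz":-0.6,"wx":0,"wy":0,"wz":0.28,"jaw":1},{"dx":0,"dy":0,"dz":-0.9,"wx":0,"wy":0,"wz":0.42,"jaw":1},{"dx":0,"dy":0,"dz":-1.2,"wx":0,"wy":0,"wz":0.28,"jaw":1},{"dx":0,"dy":0,"dz":-1.5,"wx":0,"wy":0,"wz":0.14,"jaw":1},{"dx":0,"dy":0,"dz":-1.8,"wx":0,"wy":0,"wz":0,"jaw":1},{"dx":0,"dy":0,"dz":-2.1,"wx":0,"wy":0,"wz":-0.14,"jaw":1},{"dx":0,"dy":0,"dz":-2.4,"wx":0,"wy":0,"wz":-0.28,"jaw":1},{"dx":0,"dy":0,"dz":-2.7,"wx":0,"wy":0,"wz":-0.42,"jaw":1},{"dx":0,"dy":0,"dz":-3.0,"wx":0,"wy":0,"wz":-0.28,"jaw":1},{"dx":0,"dy":0,"dz":-3.3,"wx":0,"wy":0,"wz":-0.14,"jaw":1},{"dx":0,"dy":0,"dz":-3.6,"wx":0,"wy":0,"wz":0,"jaw":1}]' --squeeze 60

```text
time: 16.6
tool_pos: [505.0, -31.7, 246.8]
tcp_rot: [-179.9, -0.1, 160.3]
ft_force: [3.1, -5.4, -16.7]
finger_gap: 14.5
```

```bash
python3 - <<'E'
from h import *
np.set_printoptions(precision=1,suppress=True)
s,t=view('c10.png'); x=sense(); print(x['time'],x['tool_pos'],x['tcp_rot'],x['ft_force'])
E
```

```text
16.7 [505.1 -31.8 246.9] [-179.9   -0.1  160.3] [  3.4  -4.7 -16.4]
```

View pics/c10.png

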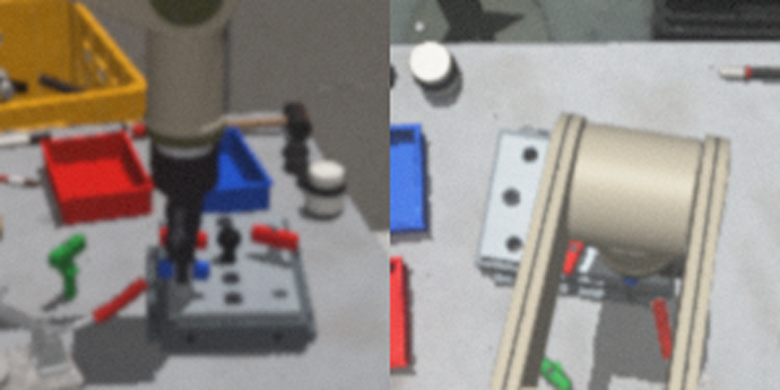

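Same as with the first pin: level jig, about 16 N. I'll continue.

>>> arm_command --plan '[{"dx":0,"dy":0,"dz":-0.3,"wx":0,"wy":0,"wz":0.14,"jaw":1},{"dx":0,"dy":0,"dz":-0.6,"wx":0,"wy":0,"wz":0.28,"jaw":1},{"dx":0,"dy":0,"dz":-0.9,"wx":0,"wy":0,"wz":0.42,"jaw":1},{"dx":0,"dy":0,"dz":-1.2,"wx":0,"wy":0,"wz":0.28,"jaw":1},{"dx":0,"dy":0,"dz":-1.5,"wx":0,"wy":0,"wz":0.14,"jaw":1},{"dx":0,"dy":0,"dz":-1.8,"wx":0,"wy":0,"wz":0,"jaw":1},{"dx":0,"dy":0,"dz":-2.1,"wx":0,"wy":0,"wz":-0.14,"jaw":1},{"dx":0,"dy":0,"dz":-2.4,"wx":0,"wy":0,"wz":-0.28,"jaw":1},{"dx":0,"dy":0,"dz":-2.7,"wx":0,"wy":0,"wz":-0.42,"jaw":1},{"dx":0,"dy":0,"dz":-3.0,"wx":0,"wy":0,"wz":-0.28,"jaw":1},{"dx":0,"dy":0,"dz":-3.3,"wx":0,"wy":0,"wz":-0.14,"jaw":1},{"dx":0,"dy":0,"dz":-3.6,"wx":0,"wy":0,"wz":0,"jaw":1}]' --squeeze 60

```text
time: 17.9
tool_pos: [505.1, -31.7, 250.4]
tcp_rot: [-179.9, -0.1, 160.3]
ft_force: [4.5, -3.6, -17.8]
finger_gap: 14.7
```

>>> arm_command --plan '[{"dx":0,"dy":0,"dz":-0.3,"wx":0,"wy":0,"wz":0.14,"jaw":1},{"dx":0,"dy":0,"dz":-0.6,"wx":0,"wy":0,"wz":0.28,"jaw":1},{"dx":0,"dy":0,"dz":-0.9,"wx":0,"wy":0,"wz":0.42,"jaw":1},{"dx":0,"dy":0,"dz":-1.2,"wx":0,"wy":0,"wz":0.28,"jaw":1},{"dx":0,"dy":0,"dz":-1.5,"wx":0,"wy":0,"wz":0.14,"jaw":1},{"dx":0,"dy":0,"dz":-1.8,"wx":0,"wy":0,"wz":0,"jaw":1},{"dx":0,"dy":0,"dz":-2.1,"wx":0,"wy":0,"wz":-0.14,"jaw":1},{"dx":0,"dy":0,"dz":-2.4,"wx":0,"wy":0,"wz":-0.28,"jaw":1},{"dx":0,"dy":0,"dz":-2.7,"wx":0,"wy":0,"wz":-0.42,"jaw":1},{"dx":0,"dy":0,"dz":-3.0,"wx":0,"wy":0,"wz":-0.28,"jaw":1},{"dx":0,"dy":0,"dz":-3.3,"wx":0,"wy":0,"wz":-0.14,"jaw":1},{"dx":0,"dy":0,"dz":-3.6,"wx":0,"wy":0,"wz":0,"jaw":1}]' --squeeze 60

```text
time: 19.1
tool_pos: [505.2, -32.0, 254.3]
tcp_rot: [-179.9, -0.1, 160.3]
ft_force: [3.1, -9.2, -14.8]
finger_gap: 14.7
```

>>> arm_command --plan '[{"dx":0,"dy":0,"dz":-0.3,"wx":0,"wy":0,"wz":0.14,"jaw":1},{"dx":0,"dy":0,"dz":-0.6,"wx":0,"wy":0,"wz":0.28,"jaw":1},{"dx":0,"dy":0,"dz":-0.9,"wx":0,"wy":0,"wz":0.42,"jaw":1},{"dx":0,"dy":0,"dz":-1.2,"wx":0,"wy":0,"wz":0.28,"jaw":1},{"dx":0,"dy":0,"dz":-1.5,"wx":0,"wy":0,"wz":0.14,"jaw":1},{"dx":0,"dy":0,"dz":-1.8,"wx":0,"wy":0,"wz":0,"jaw":1},{"dx":0,"dy":0,"dz":-2.1,"wx":0,"wy":0,"wz":-0.14,"jaw":1},{"dx":0,"dy":0,"dz":-2.4,"wx":0,"wy":0,"wz":-0.28,"jaw":1},{"dx":0,"dy":0,"dz":-2.7,"wx":0,"wy":0,"wz":-0.42,"jaw":1},{"dx":0,"dy":0,"dz":-3.0,"wx":0,"wy":0,"wz":-0.28,"jaw":1},{"dx":0,"dy":0,"dz":-3.3,"wx":0,"wy":0,"wz":-0.14,"jaw":1},{"dx":0,"dy":0,"dz":-3.6,"wx":0,"wy":0,"wz":0,"jaw":1}]' --squeeze 60

```text
time: 20.3
tool_pos: [505.4, -31.6, 259.3]
tcp_rot: [-179.9, -0.1, 160.3]
ft_force: [-3.3, -3.1, -2.1]
finger_gap: 14.9
```

Now loose. Lift.

>>> arm_command --plan '[{"dx":0,"dy":0,"dz":-3,"wx":0,"wy":0,"wz":0.1,"jaw":1},{"dx":0,"dy":0,"dz":-7,"wx":0,"wy":0,"wz":0,"jaw":1},{"dx":0,"dy":0,"dz":-14,"wx":0,"wy":0,"wz":0,"jaw":1},{"dx":0,"dy":0,"dz":-22,"wx":0,"wy":0,"wz":0,"jaw":1},{"dx":0,"dy":0,"dz":-40,"wx":0,"wy":0,"wz":0,"jaw":1},{"dx":0,"dy":0,"dz":-80,"wx":0,"wy":0,"wz":0,"jaw":1},{"dx":0,"dy":0,"dz":-100,"wx":0,"wy":0,"wz":0,"jaw":1},{"dx":0,"dy":0,"dz":-100,"wx":0,"wy":0,"wz":0,"jaw":1}]' --squeeze 60

```text
time: 21.1
tool_pos: [507.2, -31.3, 364.4]
tcp_rot: [179.9, 0.5, 160.6]
ft_force: [-0.2, 0.2, -0.5]
finger_gap: 14.6
```

```bash
python3 - <<'E'
from h import *
np.set_printoptions(precision=1,suppress=True)
s,t=view('c11.png',rt=(90,240,100,250)); x=sense(); print(x['time'],x['tool_pos'],x['tcp_rot'],x['ft_force'],x['finger_gap'])
print('blue',tray(t,'blue'),'red',tray(t,'red'))
E
```

```text
21.2 [506.  -31.1 359.9] [180.    0.1 160.6] [ 0.1  0.1 -2.4] 14.948919648835496
blue ((608.1708984375, 322.22137451171875), (132.06536865234375, 185.4251251220703), 3.7203476428985596) red ((443.3758544921875, 338.0604248046875), (130.8980255126953, 189.74740600585938), 4.101611614227295)
```

View pics/c11.png

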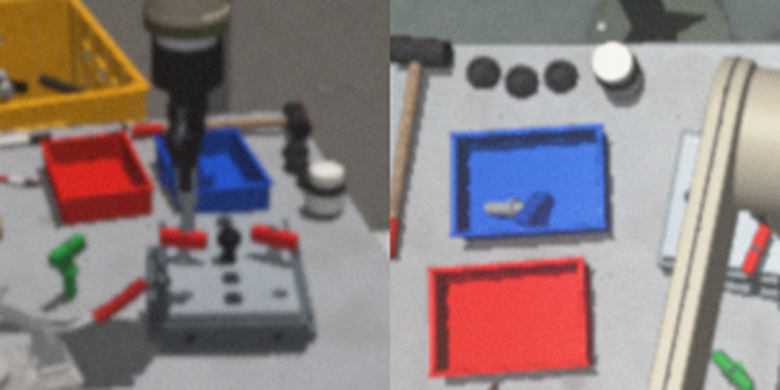

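```bash
python3 - <<'E'
from h import *
Rr=down(184,-40); a=-Rr.apply([0,0,1]); P=np.array([629.7,386,12])+223*a; print(P,a)
c=goR(P+[0,0,90],Rr,cur()); c=goR(P,Rr,c)
E
```

```text
[639.69900714 243.00753606 182.82791082] [ 0.0448386  -0.64122181  0.76604444]
d [-35.  303.   87.3] w [-0.688  0.144 -0.391]
d [ -0.  -57.9  68.9] w [0. 0. 0.]
```

>>> arm_command --plan '[{"dx":-35,"dy":303,"dz":87,"wx":-0.688,"wy":0.144,"wz":-0.391,"jaw":1},{"dx":-35,"dy":303,"dz":87,"wx":-0.688,"wy":0.144,"wz":-0.391,"jaw":1},{"dx":-35,"dy":303,"dz":87,"wx":-0.688,"wy":0.144,"wz":-0.391,"jaw":1},{"dx":-35,"dy":303,"dz":87,"wx":-0.688,"wy":0.144,"wz":-0.391,"jaw":1},{"dx":-35,"dy":303,"dz":87,"wx":-0.688,"wy":0.144,"wz":-0.391,"jaw":1},{"dx":-35,"dy":303,"dz":87,"wx":-0.688,"wy":0.144,"wz":-0.391,"jaw":1},{"dx":-35,"dy":303,"dz":87,"wx":-0.688,"wy":0.144,"wz":-0.391,"jaw":1},{"dx":-35,"dy":303,"dz":87,"wx":-0.688,"wy":0.144,"wz":-0.391,"jaw":1},{"dx":-35,"dy":303,"dz":87,"wx":-0.688,"wy":0.144,"wz":-0.391,"jaw":1},{"dx":-35,"dy":303,"dz":87,"wx":-0.688,"wy":0.144,"wz":-0.391,"jaw":1}]' --squeeze 60

```text
time: 22.2
tool_pos: [639.0, 242.0, 272.4]
tcp_rot: [140.0, -0.1, -176.0]
ft_force: [-0.5, -0.2, -1.1]
finger_gap: 15.0
```

```bash
python3 - <<'E'
from h import *
np.set_printoptions(precision=1,suppress=True)
s,t=view('c12.png',rt=(90,240,100,250)); x=sense(); print(x['time'],x['tool_pos'],x['ft_force'],x['finger_gap'])
Rr=down(184,-40);c=goR((639.7,243,183),Rr,cur())
E
```

```text
22.3 [639.3 241.8 273.1] [ 0.2 -0.6 -0.9] 14.668701751563278
d [ -0.6 -57.   69.7] w [-0. -0. -0.]
```

View pics/c12.png

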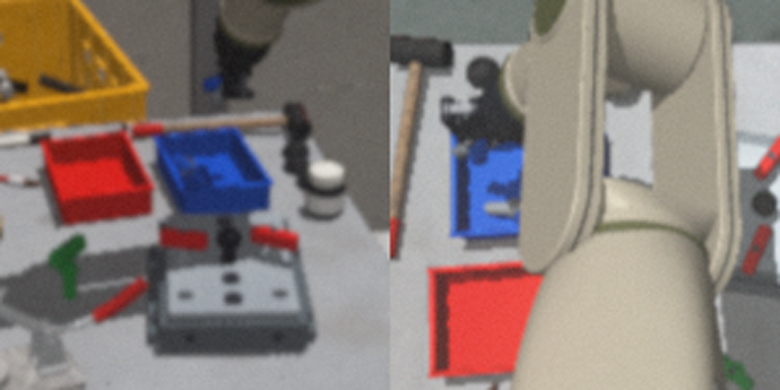

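>>> arm_command --plan '[{"dx":0,"dy":-30,"dz":36,"wx":0,"wy":0,"wz":0,"jaw":1},{"dx":0,"dy":-57,"dz":69,"wx":0,"wy":0,"wz":0,"jaw":1},{"dx":0,"dy":-57,"dz":69,"wx":0,"wy":0,"wz":0,"jaw":1},{"dx":0,"dy":-57,"dz":69,"wx":0,"wy":0,"wz":0,"jaw":1},{"dx":0,"dy":-57,"dz":69,"wx":0,"wy":0,"wz":0,"jaw":1}]' --squeeze 60

```text
time: 22.8
tool_pos: [639.3, 243.1, 183.8]
tcp_rot: [140.0, -0.0, -176.0]
ft_force: [0.2, 0.7, -0.3]
finger_gap: 14.9
```

>>> arm_command --plan '[{"dx":0,"dy":0,"dz":0,"wx":0,"wy":0,"wz":0,"jaw":0.45},{"dx":0,"dy":0,"dz":0,"wx":0,"wy":0,"wz":0,"jaw":0.45},{"dx":0,"dy":0,"dz":0,"wx":0,"wy":0,"wz":0,"jaw":0.45},{"dx":0,"dy":0,"dz":0,"wx":0,"wy":0,"wz":0,"jaw":0.45},{"dx":0,"dy":0,"dz":-20,"wx":0,"wy":0,"wz":0,"jaw":0.45},{"dx":0,"dy":0,"dz":-50,"wx":0,"wy":0,"wz":0,"jaw":0.45},{"dx":0,"dy":0,"dz":-90,"wx":0,"wy":0,"wz":0,"jaw":0.45},{"dx":0,"dy":0,"dz":-125,"wx":0,"wy":0,"wz":0,"jaw":0.45},{"dx":0,"dy":0,"dz":-125,"wx":0,"wy":0,"wz":0,"jaw":0.45}]' --squeeze 60

```text
time: 23.7
tool_pos: [647.3, 160.2, 285.4]
tcp_rot: [140.0, 0.4, -176.1]
ft_force: [0.3, 0.0, 0.8]
finger_gap: 46.9
```

```bash
python3 - <<'E'
from h import *
np.set_printoptions(precision=1,suppress=True)
s,t=view('c13.png',rt=(90,240,100,250)); x=sense(); print(x['time'],x['tool_pos'],x['joint_pos'],x['ft_force'],x['finger_gap'])
c=cur(); c=goR((517.7,42.5,300),down(158.6),c)
E
```

```text
23.8 [645.5 162.3 280.5] [  -1.    23.3   84.8   40.7   79.3 -105.5] [-1.4  0.6 -0.1] 47.02177709782099
d [135.8 -72.2 -86.2] w [ 0.7 -0.2  0.4]
```

View pics/c13.png

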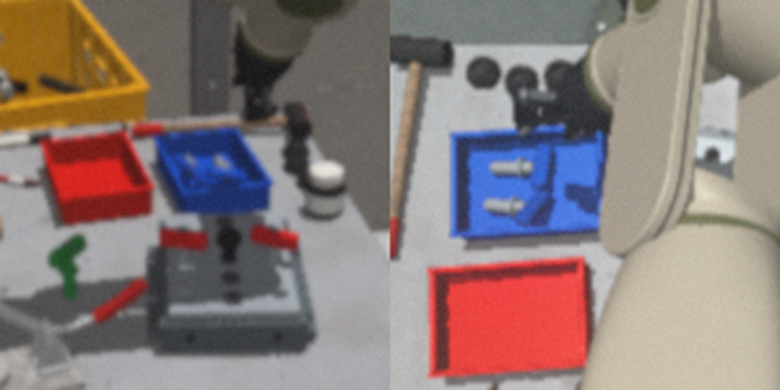

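Both blue pins lie in the blue tray. Next is the near red pin.

```bash
python3 - <<'E'
from h import *
Rr=down(184,-40);c0=np.array((639.5,243,183.3))+Rr.apply([0,0,-125])
goR((517.7,42.5,300),down(158.6),(c0,Rr))
E
```

```text
d [135.5 -71.7 -87.5] w [ 0.686 -0.155  0.425]
```

>>> arm_command --plan '[{"dx":135.5,"dy":-71.7,"dz":-87.5,"wx":0.686,"wy":-0.155,"wz":0.425,"jaw":0.45},{"dx":135.5,"dy":-71.7,"dz":-87.5,"wx":0.686,"wy":-0.155,"wz":0.425,"jaw":0.45},{"dx":135.5,"dy":-71.7,"dz":-87.5,"wx":0.686,"wy":-0.155,"wz":0.425,"jaw":0.45},{"dx":135.5,"dy":-71.7,"dz":-87.5,"wx":0.686,"wy":-0.155,"wz":0.425,"jaw":0.45},{"dx":135.5,"dy":-71.7,"dz":-87.5,"wx":0.686,"wy":-0.155,"wz":0.425,"jaw":0.45},{"dx":135.5,"dy":-71.7,"dz":-87.5,"wx":0.686,"wy":-0.155,"wz":0.425,"jaw":0.45},{"dx":135.5,"dy":-71.7,"dz":-87.5,"wx":0.686,"wy":-0.155,"wz":0.425,"jaw":0.45},{"dx":135.5,"dy":-71.7,"dz":-87.5,"wx":0.686,"wy":-0.155,"wz":0.425,"jaw":0.45},{"dx":135.5,"dy":-71.7,"dz":-87.5,"wx":0.686,"wy":-0.155,"wz":0.425,"jaw":0.45}]' --squeeze 60

```text
time: 24.7
tool_pos: [517.3, 43.3, 298.9]
tcp_rot: [179.9, -0.2, 158.7]
ft_force: [0.1, 0.1, 0.0]
finger_gap: 47.1
```

```bash
python3 - <<'E'
from h import *
np.set_printoptions(precision=1,suppress=True)
s,t=view('c14.png'); x=sense(); print(x['time'],x['tool_pos'],x['tcp_rot'],x['joint_pos'])
E
```

```text
24.8 [517.5  42.9 299.2] [180.   -0.2 158.7] [ -0.9  -0.6 104.9   0.1  75.8 -69.6]
```

View pics/c14.png

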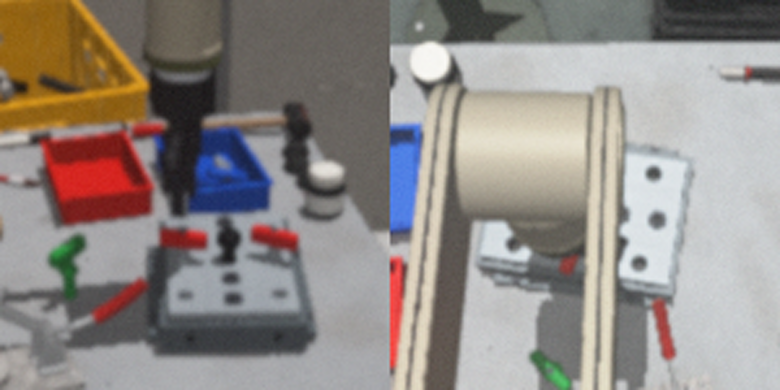

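Aligned over the near red pin (side crop (180,238)). Down, grip and twist.

>>> arm_command --plan '[{"dx":0,"dy":0,"dz":30,"wx":0,"wy":0,"wz":0,"jaw":0.45},{"dx":0,"dy":0,"dz":59,"wx":0,"wy":0,"wz":0,"jaw":0.45},{"dx":0,"dy":0,"dz":59,"wx":0,"wy":0,"wz":0,"jaw":0.45},{"dx":0,"dy":0,"dz":59,"wx":0,"wy":0,"wz":0,"jaw":1},{"dx":0,"dy":0,"dz":59,"wx":0,"wy":0,"wz":0,"jaw":1},{"dx":0,"dy":0,"dz":59,"wx":0,"wy":0,"wz":0,"jaw":1},{"dx":0,"dy":0,"dz":59,"wx":0,"wy":0,"wz":0,"jaw":1},{"dx":0,"dy":0,"dz":59,"wx":0,"wy":0,"wz":0,"jaw":1}]' --squeeze 60

```text
time: 25.6
tool_pos: [518.2, 42.4, 242.6]
tcp_rot: [-179.9, 0.1, 158.6]
ft_force: [-3.8, -4.6, 2.8]
finger_gap: 15.1
```

>>> arm_command --plan '[{"dx":0,"dy":0,"dz":-0.3,"wx":0,"wy":0,"wz":0.14,"jaw":1},{"dx":0,"dy":0,"dz":-0.6,"wx":0,"wy":0,"wz":0.28,"jaw":1},{"dx":0,"dy":0,"dz":-0.9,"wx":0,"wy":0,"wz":0.42,"jaw":1},{"dx":0,"dy":0,"dz":-1.2,"wx":0,"wy":0,"wz":0.28,"jaw":1},{"dx":0,"dy":0,"dz":-1.5,"wx":0,"wy":0,"wz":0.14,"jaw":1},{"dx":0,"dy":0,"dz":-1.8,"wx":0,"wy":0,"wz":0,"jaw":1},{"dx":0,"dy":0,"dz":-2.1,"wx":0,"wy":0,"wz":-0.14,"jaw":1},{"dx":0,"dy":0,"dz":-2.4,"wx":0,"wy":0,"wz":-0.28,"jaw":1},{"dx":0,"dy":0,"dz":-2.7,"wx":0,"wy":0,"wz":-0.42,"jaw":1},{"dx":0,"dy":0,"dz":-3.0,"wx":0,"wy":0,"wz":-0.28,"jaw":1},{"dx":0,"dy":0,"dz":-3.3,"wx":0,"wy":0,"wz":-0.14,"jaw":1},{"dx":0,"dy":0,"dz":-3.6,"wx":0,"wy":0,"wz":0,"jaw":1}]' --squeeze 60

```text
time: 26.8
tool_pos: [517.2, 42.6, 243.8]
tcp_rot: [-179.9, -0.1, 158.3]
ft_force: [2.6, -4.8, -12.9]
finger_gap: 15.1
```

>>> arm_command --plan '[{"dx":0,"dy":0,"dz":-0.3,"wx":0,"wy":0,"wz":0.14,"jaw":1},{"dx":0,"dy":0,"dz":-0.6,"wx":0,"wy":0,"wz":0.28,"jaw":1},{"dx":0,"dy":0,"dz":-0.9,"wx":0,"wy":0,"wz":0.42,"jaw":1},{"dx":0,"dy":0,"dz":-1.2,"wx":0,"wy":0,"wz":0.28,"jaw":1},{"dx":0,"dy":0,"dz":-1.5,"wx":0,"wy":0,"wz":0.14,"jaw":1},{"dx":0,"dy":0,"dz":-1.8,"wx":0,"wy":0,"wz":0,"jaw":1},{"dx":0,"dy":0,"dz":-2.1,"wx":0,"wy":0,"wz":-0.14,"jaw":1},{"dx":0,"dy":0,"dz":-2.4,"wx":0,"wy":0,"wz":-0.28,"jaw":1},{"dx":0,"dy":0,"dz":-2.7,"wx":0,"wy":0,"wz":-0.42,"jaw":1},{"dx":0,"dy":0,"dz":-3.0,"wx":0,"wy":0,"wz":-0.28,"jaw":1},{"dx":0,"dy":0,"dz":-3.3,"wx":0,"wy":0,"wz":-0.14,"jaw":1},{"dx":0,"dy":0,"dz":-3.6,"wx":0,"wy":0,"wz":0,"jaw":1}]' --squeeze 60

```text
time: 28.0
tool_pos: [516.8, 42.6, 246.6]
tcp_rot: [-179.9, -0.2, 158.3]
ft_force: [3.3, -5.5, -16.6]
finger_gap: 15.0
```

>>> arm_command --plan '[{"dx":0,"dy":0,"dz":-0.3,"wx":0,"wy":0,"wz":0.14,"jaw":1},{"dx":0,"dy":0,"dz":-0.6,"wx":0,"wy":0,"wz":0.28,"jaw":1},{"dx":0,"dy":0,"dz":-0.9,"wx":0,"wy":0,"wz":0.42,"jaw":1},{"dx":0,"dy":0,"dz":-1.2,"wx":0,"wy":0,"wz":0.28,"jaw":1},{"dx":0,"dy":0,"dz":-1.5,"wx":0,"wy":0,"wz":0.14,"jaw":1},{"dx":0,"dy":0,"dz":-1.8,"wx":0,"wy":0,"wz":0,"jaw":1},{"dx":0,"dy":0,"dz":-2.1,"wx":0,"wy":0,"wz":-0.14,"jaw":1},{"dx":0,"dy":0,"dz":-2.4,"wx":0,"wy":0,"wz":-0.28,"jaw":1},{"dx":0,"dy":0,"dz":-2.7,"wx":0,"wy":0,"wz":-0.42,"jaw":1},{"dx":0,"dy":0,"dz":-3.0,"wx":0,"wy":0,"wz":-0.28,"jaw":1},{"dx":0,"dy":0,"dz":-3.3,"wx":0,"wy":0,"wz":-0.14,"jaw":1},{"dx":0,"dy":0,"dz":-3.6,"wx":0,"wy":0,"wz":0,"jaw":1}]' --squeeze 60

```text
time: 29.2
tool_pos: [516.9, 42.5, 250.3]
tcp_rot: [-179.9, -0.2, 158.3]
ft_force: [3.7, -2.5, -18.9]
finger_gap: 15.0
```

```bash
python3 - <<'E'
from h import *
np.set_printoptions(precision=1,suppress=True)
s,t=view('c15.png'); x=sense(); print(x['time'],x['tool_pos'],x['tcp_rot'],x['ft_force'])
E
```

```text
29.3 [517.   42.5 250.5] [-179.9   -0.1  158.5] [  2.5  -6.4 -15.8]
```

View pics/c15.png

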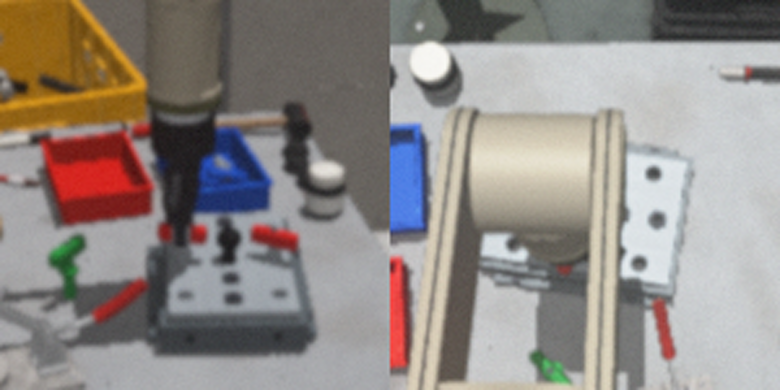

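The jig is still level and the pin is climbing.

>>> arm_command --plan '[{"dx":0,"dy":0,"dz":-0.3,"wx":0,"wy":0,"wz":0.14,"jaw":1},{"dx":0,"dy":0,"dz":-0.6,"wx":0,"wy":0,"wz":0.28,"jaw":1},{"dx":0,"dy":0,"dz":-0.9,"wx":0,"wy":0,"wz":0.42,"jaw":1},{"dx":0,"dy":0,"dz":-1.2,"wx":0,"wy":0,"wz":0.28,"jaw":1},{"dx":0,"dy":0,"dz":-1.5,"wx":0,"wy":0,"wz":0.14,"jaw":1},{"dx":0,"dy":0,"dz":-1.8,"wx":0,"wy":0,"wz":0,"jaw":1},{"dx":0,"dy":0,"dz":-2.1,"wx":0,"wy":0,"wz":-0.14,"jaw":1},{"dx":0,"dy":0,"dz":-2.4,"wx":0,"wy":0,"wz":-0.28,"jaw":1},{"dx":0,"dy":0,"dz":-2.7,"wx":0,"wy":0,"wz":-0.42,"jaw":1},{"dx":0,"dy":0,"dz":-3.0,"wx":0,"wy":0,"wz":-0.28,"jaw":1},{"dx":0,"dy":0,"dz":-3.3,"wx":0,"wy":0,"wz":-0.14,"jaw":1},{"dx":0,"dy":0,"dz":-3.6,"wx":0,"wy":0,"wz":0,"jaw":1}]' --squeeze 60

```text
time: 30.5
tool_pos: [517.2, 42.6, 255.5]
tcp_rot: [-179.9, -0.1, 158.5]
ft_force: [-4.3, -4.4, -0.4]
finger_gap: 14.6
```

>>> arm_command --plan '[{"dx":0,"dy":0,"dz":-0.3,"wx":0,"wy":0,"wz":0.14,"jaw":1},{"dx":0,"dy":0,"dz":-0.6,"wx":0,"wy":0,"wz":0.28,"jaw":1},{"dx":0,"dy":0,"dz":-0.9,"wx":0,"wy":0,"wz":0.42,"jaw":1},{"dx":0,"dy":0,"dz":-1.2,"wx":0,"wy":0,"wz":0.28,"jaw":1},{"dx":0,"dy":0,"dz":-1.5,"wx":0,"wy":0,"wz":0.14,"jaw":1},{"dx":0,"dy":0,"dz":-1.8,"wx":0,"wy":0,"wz":0,"jaw":1},{"dx":0,"dy":0,"dz":-2.1,"wx":0,"wy":0,"wz":-0.14,"jaw":1},{"dx":0,"dy":0,"dz":-2.4,"wx":0,"wy":0,"wz":-0.28,"jaw":1},{"dx":0,"dy":0,"dz":-2.7,"wx":0,"wy":0,"wz":-0.42,"jaw":1},{"dx":0,"dy":0,"dz":-3.0,"wx":0,"wy":0,"wz":-0.28,"jaw":1},{"dx":0,"dy":0,"dz":-3.3,"wx":0,"wy":0,"wz":-0.14,"jaw":1},{"dx":0,"dy":0,"dz":-3.6,"wx":0,"wy":0,"wz":0,"jaw":1}]' --squeeze 60

```text
time: 31.7
tool_pos: [517.4, 42.7, 259.5]
tcp_rot: [-179.9, -0.1, 158.5]
ft_force: [-2.8, -2.9, -1.3]
finger_gap: 15.0
```

>>> arm_command --plan '[{"dx":0,"dy":0,"dz":-3,"wx":0,"wy":0,"wz":0.1,"jaw":1},{"dx":0,"dy":0,"dz":-7,"wx":0,"wy":0,"wz":0,"jaw":1},{"dx":0,"dy":0,"dz":-14,"wx":0,"wy":0,"wz":0,"jaw":1},{"dx":0,"dy":0,"dz":-22,"wx":0,"wy":0,"wz":0,"jaw":1},{"dx":0,"dy":0,"dz":-40,"wx":0,"wy":0,"wz":0,"jaw":1},{"dx":0,"dy":0,"dz":-80,"wx":0,"wy":0,"wz":0,"jaw":1},{"dx":0,"dy":0,"dz":-100,"wx":0,"wy":0,"wz":0,"jaw":1},{"dx":0,"dy":0,"dz":-100,"wx":0,"wy":0,"wz":0,"jaw":1}]' --squeeze 60

```text
time: 32.5
tool_pos: [519.1, 43.3, 364.3]
tcp_rot: [179.8, 0.4, 158.6]
ft_force: [0.8, 0.4, -0.7]
finger_gap: 15.1
```

```bash
python3 - <<'E'
from h import *
np.set_printoptions(precision=1,suppress=True)
s,t=view('c16.png',rt=(90,240,100,250)); x=sense(); print(x['time'],x['tool_pos'],x['tcp_rot'],x['ft_force'],x['finger_gap'])
print('blue',tray(t,'blue'),'red',tray(t,'red'))
E
```

```text
32.6 [517.8  43.2 359.6] [180.    0.  158.6] [ 0.3  0.4 -1.6] 14.925657398345065
blue ((607.308837890625, 341.162109375), (131.8290252685547, 147.0786895751953), 3.516490936279297) red ((442.21356201171875, 352.7666931152344), (131.1693572998047, 160.14712524414062), 4.057168960571289)
```

View pics/c16.png

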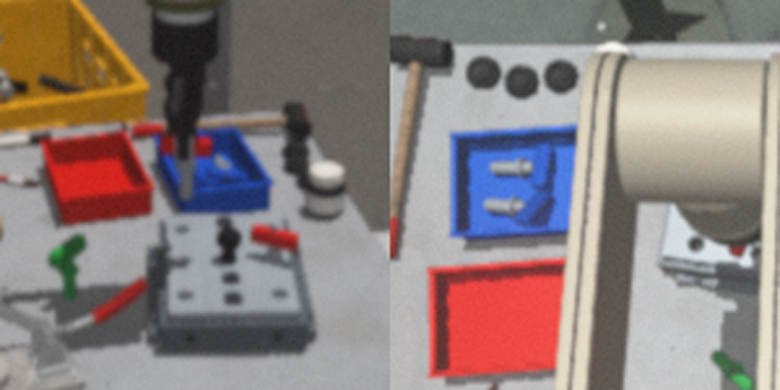

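```bash
python3 - <<'E'
from h import *
Rr=down(184,-40); a=-Rr.apply([0,0,1]); P=np.array([416,400,12])+224*a; print(P)
c=goR(P+[0,0,90],Rr,cur()); c=goR(P,Rr,c)
E
```

```text
[426.04384573 256.36631425 183.59395526]
d [163.1 165.   86.1] w [-0.686  0.155 -0.424]
d [ -0.  -57.9  68.9] w [0. 0. 0.]
```

>>> arm_command --plan '[{"dx":163,"dy":165,"dz":86,"wx":-0.686,"wy":0.155,"wz":-0.424,"jaw":1},{"dx":163,"dy":165,"dz":86,"wx":-0.686,"wy":0.155,"wz":-0.424,"jaw":1},{"dx":163,"dy":165,"dz":86,"wx":-0.686,"wy":0.155,"wz":-0.424,"jaw":1},{"dx":163,"dy":165,"dz":86,"wx":-0.686,"wy":0.155,"wz":-0.424,"jaw":1},{"dx":163,"dy":165,"dz":86,"wx":-0.686,"wy":0.155,"wz":-0.424,"jaw":1},{"dx":163,"dy":165,"dz":86,"wx":-0.686,"wy":0.155,"wz":-0.424,"jaw":1},{"dx":163,"dy":165,"dz":86,"wx":-0.686,"wy":0.155,"wz":-0.424,"jaw":1},{"dx":163,"dy":165,"dz":86,"wx":-0.686,"wy":0.155,"wz":-0.424,"jaw":1},{"dx":163,"dy":165,"dz":86,"wx":-0.686,"wy":0.155,"wz":-0.424,"jaw":1},{"dx":163,"dy":165,"dz":86,"wx":-0.686,"wy":0.155,"wz":-0.424,"jaw":1}]' --squeeze 60

```text
time: 33.6
tool_pos: [426.4, 255.7, 273.5]
tcp_rot: [140.1, -0.1, -176.1]
ft_force: [-0.3, 0.9, -1.6]
finger_gap: 14.7
```

```bash
python3 - <<'E'
from h import *
np.set_printoptions(precision=1,suppress=True)
s,t=view('c17.png',rt=(90,240,100,250)); x=sense(); print(x['time'],x['tool_pos'],x['joint_pos'],x['ft_force'],x['finger_gap'])
Rr=down(184,-40);c=goR((426,256.4,183.5),Rr,cur())
E
```

```text
33.7 [426.3 255.8 273.4] [ 10.6  -5.9 117.9  43.1  69.2 -99.8] [-0.7  0.3 -0.6] 14.91839532426594
d [  0.1 -57.3  69.3] w [-0. -0. -0.]
```

View pics/c17.png

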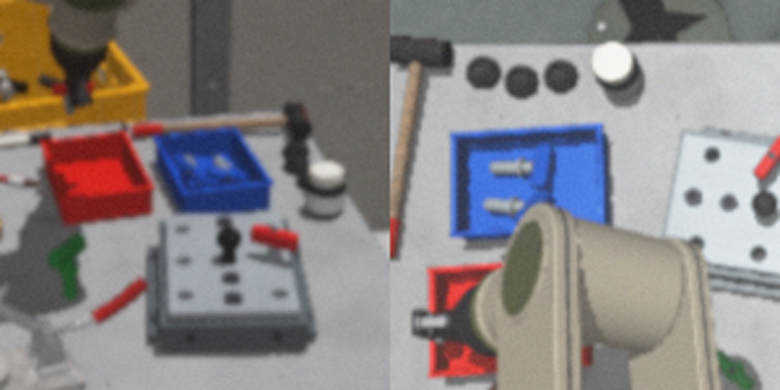

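>>> arm_command --plan '[{"dx":0,"dy":-30,"dz":36,"wx":0,"wy":0,"wz":0,"jaw":1},{"dx":0,"dy":-57,"dz":69,"wx":0,"wy":0,"wz":0,"jaw":1},{"dx":0,"dy":-57,"dz":69,"wx":0,"wy":0,"wz":0,"jaw":1},{"dx":0,"dy":-57,"dz":69,"wx":0,"wy":0,"wz":0,"jaw":1},{"dx":0,"dy":-57,"dz":69,"wx":0,"wy":0,"wz":0,"jaw":1}]' --squeeze 60

```text
time: 34.2
tool_pos: [425.9, 256.7, 184.1]
tcp_rot: [140.0, -0.1, -176.0]
ft_force: [-0.2, 0.2, -1.1]
finger_gap: 15.1
```

```bash
python3 - <<'E'
from h import *
np.set_printoptions(precision=1,suppress=True)
s,t=view('c18.png',rt=(90,240,100,250)); x=sense(); print(x['time'],x['tool_pos'],x['ft_force'],x['finger_gap'])
E
```

```text
34.3 [426.  256.8 184.4] [ 0.6 -1.2 -0.6] 15.280935089975806
```

View pics/c18.png

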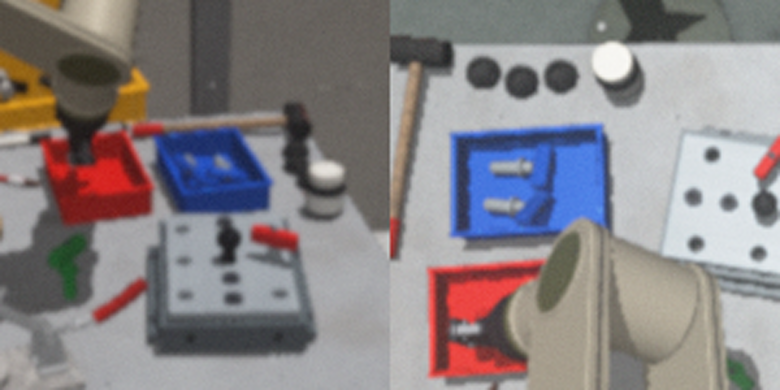

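Inside the red tray. Release and back out.

>>> arm_command --plan '[{"dx":0,"dy":0,"dz":0,"wx":0,"wy":0,"wz":0,"jaw":0.45},{"dx":0,"dy":0,"dz":0,"wx":0,"wy":0,"wz":0,"jaw":0.45},{"dx":0,"dy":0,"dz":0,"wx":0,"wy":0,"wz":0,"jaw":0.45},{"dx":0,"dy":0,"dz":0,"wx":0,"wy":0,"wz":0,"jaw":0.45},{"dx":0,"dy":0,"dz":-20,"wx":0,"wy":0,"wz":0,"jaw":0.45},{"dx":0,"dy":0,"dz":-50,"wx":0,"wy":0,"wz":0,"jaw":0.45},{"dx":0,"dy":0,"dz":-90,"wx":0,"wy":0,"wz":0,"jaw":0.45},{"dx":0,"dy":0,"dz":-125,"wx":0,"wy":0,"wz":0,"jaw":0.45},{"dx":0,"dy":0,"dz":-125,"wx":0,"wy":0,"wz":0,"jaw":0.45}]' --squeeze 60

```text
time: 35.2
tool_pos: [433.4, 174.9, 283.5]
tcp_rot: [140.0, 0.3, -176.1]
ft_force: [0.2, 0.2, -0.7]
finger_gap: 47.0
```

```bash
python3 - <<'E'
from h import *
np.set_printoptions(precision=1,suppress=True)
s,t=view('c19.png',rt=(90,240,100,250)); x=sense(); print(x['time'],x['tool_pos'],x['ft_force'],x['finger_gap'])
Rr=down(184,-40);c0=np.array((426,256.5,183.7))+Rr.apply([0,0,-125]);print(c0)
c=goR((626.3,24.8,300),down(146.5),(c0,Rr))
b=blobs(t,'red',(235,135,262,165)); print([ (atz(t,q[0],87)) for q in b])
b2=blobs(s,'red',(265,170,310,195)); print([q[0] for q in b2]); 
if b and b2: print(tri(t,b[0][0],s,b2[0][0]))
E
```

```text
35.3 [431.8 176.2 279.9] [-0.2 -0.3 -0.4] 47.14575657168199
[431.6 176.3 279.5]
d [-183.6 -113.  -121.6] w [ 0.7 -0.2  0.6]
[array([625.9,  24.8,  87. ])]
[array([285.4, 180.8])]
(array([627.2,  25.2,  81. ]), np.float64(0.5799662135690028))
```

View pics/c19.png

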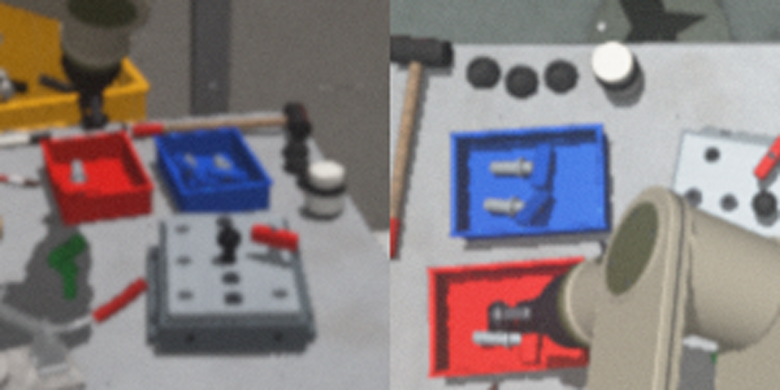

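```bash
python3 - <<'E'
from h import *
Rr=down(184,-40);c0=np.array((431.6,176.3,279.5))
c=goR((626.5,25,300),down(146.5),(c0,Rr))
E
```

```text
d [-183.9 -112.9 -121.5] w [ 0.673 -0.228  0.627]
```

>>> arm_command --plan '[{"dx":-183.9,"dy":-112.9,"dz":-121.5,"wx":0.673,"wy":-0.228,"wz":0.627,"jaw":0.45},{"dx":-183.9,"dy":-112.9,"dz":-121.5,"wx":0.673,"wy":-0.228,"wz":0.627,"jaw":0.45},{"dx":-183.9,"dy":-112.9,"dz":-121.5,"wx":0.673,"wy":-0.228,"wz":0.627,"jaw":0.45},{"dx":-183.9,"dy":-112.9,"dz":-121.5,"wx":0.673,"wy":-0.228,"wz":0.627,"jaw":0.45},{"dx":-183.9,"dy":-112.9,"dz":-121.5,"wx":0.673,"wy":-0.228,"wz":0.627,"jaw":0.45},{"dx":-183.9,"dy":-112.9,"dz":-121.5,"wx":0.673,"wy":-0.228,"wz":0.627,"jaw":0.45},{"dx":-183.9,"dy":-112.9,"dz":-121.5,"wx":0.673,"wy":-0.228,"wz":0.627,"jaw":0.45},{"dx":-183.9,"dy":-112.9,"dz":-121.5,"wx":0.673,"wy":-0.228,"wz":0.627,"jaw":0.45},{"dx":-183.9,"dy":-112.9,"dz":-121.5,"wx":0.673,"wy":-0.228,"wz":0.627,"jaw":0.45},{"dx":-183.9,"dy":-112.9,"dz":-121.5,"wx":0.673,"wy":-0.228,"wz":0.627,"jaw":0.45},{"dx":-183.9,"dy":-112.9,"dz":-121.5,"wx":0.673,"wy":-0.228,"wz":0.627,"jaw":0.45}]' --squeeze 60

```text
time: 36.4
tool_pos: [626.1, 25.3, 299.0]
tcp_rot: [-179.9, -0.1, 146.6]
ft_force: [0.5, -0.1, -0.0]
finger_gap: 47.2
```

```bash
python3 - <<'E'
from h import *
np.set_printoptions(precision=1,suppress=True)
s,t=view('c20.png'); x=sense(); print(x['time'],x['tool_pos'],x['tcp_rot'],x['joint_pos'])
E
```

```text
36.5 [626.2  25.1 299.3] [-179.9   -0.1  146.5] [ -2.4  15.6  87.3  -0.   77.3 -58.9]
```

View pics/c20.png

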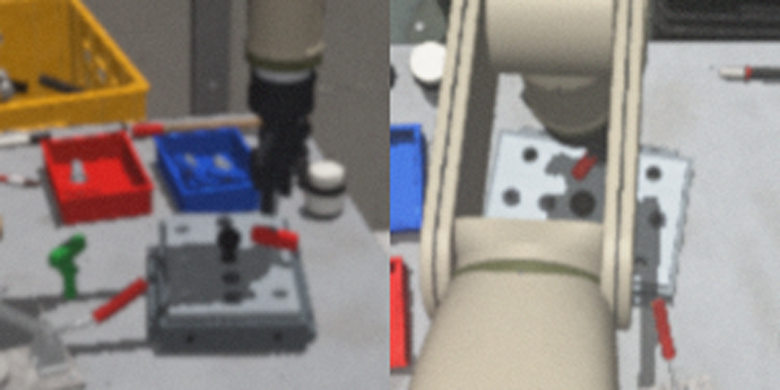

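Aligned over the far red pin (side crop (275,237)). Same procedure.

>>> arm_command --plan '[{"dx":0,"dy":0,"dz":30,"wx":0,"wy":0,"wz":0,"jaw":0.45},{"dx":0,"dy":0,"dz":59,"wx":0,"wy":0,"wz":0,"jaw":0.45},{"dx":0,"dy":0,"dz":59,"wx":0,"wy":0,"wz":0,"jaw":0.45},{"dx":0,"dy":0,"dz":59,"wx":0,"wy":0,"wz":0,"jaw":1},{"dx":0,"dy":0,"dz":59,"wx":0,"wy":0,"wz":0,"jaw":1},{"dx":0,"dy":0,"dz":59,"wx":0,"wy":0,"wz":0,"jaw":1},{"dx":0,"dy":0,"dz":59,"wx":0,"wy":0,"wz":0,"jaw":1},{"dx":0,"dy":0,"dz":59,"wx":0,"wy":0,"wz":0,"jaw":1}]' --squeeze 60

```text
time: 37.3
tool_pos: [626.9, 24.7, 242.5]
tcp_rot: [-179.9, 0.1, 146.5]
ft_force: [-3.4, -3.5, 6.5]
finger_gap: 14.9
```

>>> arm_command --plan '[{"dx":0,"dy":0,"dz":-0.3,"wx":0,"wy":0,"wz":0.14,"jaw":1},{"dx":0,"dy":0,"dz":-0.6,"wx":0,"wy":0,"wz":0.28,"jaw":1},{"dx":0,"dy":0,"dz":-0.9,"wx":0,"wy":0,"wz":0.42,"jaw":1},{"dx":0,"dy":0,"dz":-1.2,"wx":0,"wy":0,"wz":0.28,"jaw":1},{"dx":0,"dy":0,"dz":-1.5,"wx":0,"wy":0,"wz":0.14,"jaw":1},{"dx":0,"dy":0,"dz":-1.8,"wx":0,"wy":0,"wz":0,"jaw":1},{"dx":0,"dy":0,"dz":-2.1,"wx":0,"wy":0,"wz":-0.14,"jaw":1},{"dx":0,"dy":0,"dz":-2.4,"wx":0,"wy":0,"wz":-0.28,"jaw":1},{"dx":0,"dy":0,"dz":-2.7,"wx":0,"wy":0,"wz":-0.42,"jaw":1},{"dx":0,"dy":0,"dz":-3.0,"wx":0,"wy":0,"wz":-0.28,"jaw":1},{"dx":0,"dy":0,"dz":-3.3,"wx":0,"wy":0,"wz":-0.14,"jaw":1},{"dx":0,"dy":0,"dz":-3.6,"wx":0,"wy":0,"wz":0,"jaw":1}]' --squeeze 60

```text
time: 38.5
tool_pos: [626.0, 25.0, 243.1]
tcp_rot: [-179.9, -0.1, 146.2]
ft_force: [2.3, -3.1, -9.5]
finger_gap: 15.1
```

>>> arm_command --plan '[{"dx":0,"dy":0,"dz":-0.3,"wx":0,"wy":0,"wz":0.14,"jaw":1},{"dx":0,"dy":0,"dz":-0.6,"wx":0,"wy":0,"wz":0.28,"jaw":1},{"dx":0,"dy":0,"dz":-0.9,"wx":0,"wy":0,"wz":0.42,"jaw":1},{"dx":0,"dy":0,"dz":-1.2,"wx":0,"wy":0,"wz":0.28,"jaw":1},{"dx":0,"dy":0,"dz":-1.5,"wx":0,"wy":0,"wz":0.14,"jaw":1},{"dx":0,"dy":0,"dz":-1.8,"wx":0,"wy":0,"wz":0,"jaw":1},{"dx":0,"dy":0,"dz":-2.1,"wx":0,"wy":0,"wz":-0.14,"jaw":1},{"dx":0,"dy":0,"dz":-2.4,"wx":0,"wy":0,"wz":-0.28,"jaw":1},{"dx":0,"dy":0,"dz":-2.7,"wx":0,"wy":0,"wz":-0.42,"jaw":1},{"dx":0,"dy":0,"dz":-3.0,"wx":0,"wy":0,"wz":-0.28,"jaw":1},{"dx":0,"dy":0,"dz":-3.3,"wx":0,"wy":0,"wz":-0.14,"jaw":1},{"dx":0,"dy":0,"dz":-3.6,"wx":0,"wy":0,"wz":0,"jaw":1}]' --squeeze 60

```text
time: 39.7
tool_pos: [625.6, 24.8, 245.3]
tcp_rot: [-179.8, -0.2, 146.2]
ft_force: [5.9, -3.2, -18.5]
finger_gap: 15.2
```

>>> arm_command --plan '[{"dx":0,"dy":0,"dz":-0.3,"wx":0,"wy":0,"wz":0.14,"jaw":1},{"dx":0,"dy":0,"dz":-0.6,"wx":0,"wy":0,"wz":0.28,"jaw":1},{"dx":0,"dy":0,"dz":-0.9,"wx":0,"wy":0,"wz":0.42,"jaw":1},{"dx":0,"dy":0,"dz":-1.2,"wx":0,"wy":0,"wz":0.28,"jaw":1},{"dx":0,"dy":0,"dz":-1.5,"wx":0,"wy":0,"wz":0.14,"jaw":1},{"dx":0,"dy":0,"dz":-1.8,"wx":0,"wy":0,"wz":0,"jaw":1},{"dx":0,"dy":0,"dz":-2.1,"wx":0,"wy":0,"wz":-0.14,"jaw":1},{"dx":0,"dy":0,"dz":-2.4,"wx":0,"wy":0,"wz":-0.28,"jaw":1},{"dx":0,"dy":0,"dz":-2.7,"wx":0,"wy":0,"wz":-0.42,"jaw":1},{"dx":0,"dy":0,"dz":-3.0,"wx":0,"wy":0,"wz":-0.28,"jaw":1},{"dx":0,"dy":0,"dz":-3.3,"wx":0,"wy":0,"wz":-0.14,"jaw":1},{"dx":0,"dy":0,"dz":-3.6,"wx":0,"wy":0,"wz":0,"jaw":1}]' --squeeze 60

```text
time: 40.9
tool_pos: [625.5, 25.1, 248.8]
tcp_rot: [-179.8, -0.2, 146.2]
ft_force: [4.9, 0.3, -18.2]
finger_gap: 14.7
```

```bash
python3 - <<'E'
from h import *
np.set_printoptions(precision=1,suppress=True)
s,t=view('c21.png'); x=sense(); print(x['time'],x['tool_pos'],x['tcp_rot'],x['ft_force'])
E
```

```text
41.0 [625.5  25.  249. ] [-179.8   -0.2  146.4] [  3.7  -3.8 -17.2]
```

View pics/c21.png

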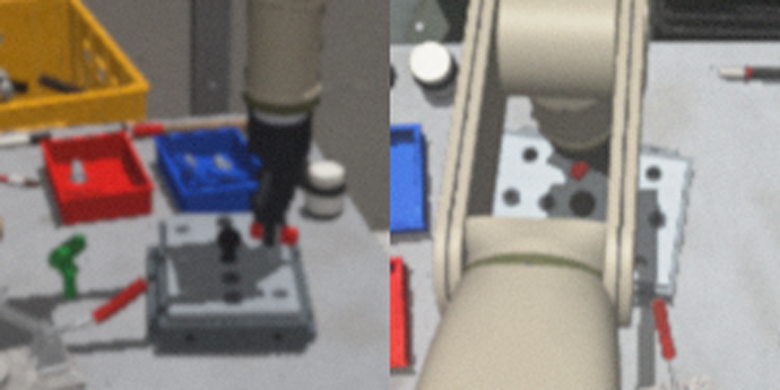

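>>> arm_command --plan '[{"dx":0,"dy":0,"dz":-0.3,"wx":0,"wy":0,"wz":0.14,"jaw":1},{"dx":0,"dy":0,"dz":-0.6,"wx":0,"wy":0,"wz":0.28,"jaw":1},{"dx":0,"dy":0,"dz":-0.9,"wx":0,"wy":0,"wz":0.42,"jaw":1},{"dx":0,"dy":0,"dz":-1.2,"wx":0,"wy":0,"wz":0.28,"jaw":1},{"dx":0,"dy":0,"dz":-1.5,"wx":0,"wy":0,"wz":0.14,"jaw":1},{"dx":0,"dy":0,"dz":-1.8,"wx":0,"wy":0,"wz":0,"jaw":1},{"dx":0,"dy":0,"dz":-2.1,"wx":0,"wy":0,"wz":-0.14,"jaw":1},{"dx":0,"dy":0,"dz":-2.4,"wx":0,"wy":0,"wz":-0.28,"jaw":1},{"dx":0,"dy":0,"dz":-2.7,"wx":0,"wy":0,"wz":-0.42,"jaw":1},{"dx":0,"dy":0,"dz":-3.0,"wx":0,"wy":0,"wz":-0.28,"jaw":1},{"dx":0,"dy":0,"dz":-3.3,"wx":0,"wy":0,"wz":-0.14,"jaw":1},{"dx":0,"dy":0,"dz":-3.6,"wx":0,"wy":0,"wz":0,"jaw":1}]' --squeeze 60

```text
time: 42.2
tool_pos: [625.8, 25.2, 253.5]
tcp_rot: [-179.9, -0.2, 146.5]
ft_force: [2.8, -3.4, -14.8]
finger_gap: 14.8
```

>>> arm_command --plan '[{"dx":0,"dy":0,"dz":-0.3,"wx":0,"wy":0,"wz":0.14,"jaw":1},{"dx":0,"dy":0,"dz":-0.6,"wx":0,"wy":0,"wz":0.28,"jaw":1},{"dx":0,"dy":0,"dz":-0.9,"wx":0,"wy":0,"wz":0.42,"jaw":1},{"dx":0,"dy":0,"dz":-1.2,"wx":0,"wy":0,"wz":0.28,"jaw":1},{"dx":0,"dy":0,"dz":-1.5,"wx":0,"wy":0,"wz":0.14,"jaw":1},{"dx":0,"dy":0,"dz":-1.8,"wx":0,"wy":0,"wz":0,"jaw":1},{"dx":0,"dy":0,"dz":-2.1,"wx":0,"wy":0,"wz":-0.14,"jaw":1},{"dx":0,"dy":0,"dz":-2.4,"wx":0,"wy":0,"wz":-0.28,"jaw":1},{"dx":0,"dy":0,"dz":-2.7,"wx":0,"wy":0,"wz":-0.42,"jaw":1},{"dx":0,"dy":0,"dz":-3.0,"wx":0,"wy":0,"wz":-0.28,"jaw":1},{"dx":0,"dy":0,"dz":-3.3,"wx":0,"wy":0,"wz":-0.14,"jaw":1},{"dx":0,"dy":0,"dz":-3.6,"wx":0,"wy":0,"wz":0,"jaw":1}]' --squeeze 60

```text
time: 43.4
tool_pos: [626.4, 25.1, 259.5]
tcp_rot: [-179.9, -0.1, 146.5]
ft_force: [-1.5, -2.1, -1.4]
finger_gap: 15.2
```

Loose. Lift.

>>> arm_command --plan '[{"dx":0,"dy":0,"dz":-3,"wx":0,"wy":0,"wz":0.1,"jaw":1},{"dx":0,"dy":0,"dz":-7,"wx":0,"wy":0,"wz":0,"jaw":1},{"dx":0,"dy":0,"dz":-14,"wx":0,"wy":0,"wz":0,"jaw":1},{"dx":0,"dy":0,"dz":-22,"wx":0,"wy":0,"wz":0,"jaw":1},{"dx":0,"dy":0,"dz":-40,"wx":0,"wy":0,"wz":0,"jaw":1},{"dx":0,"dy":0,"dz":-80,"wx":0,"wy":0,"wz":0,"jaw":1},{"dx":0,"dy":0,"dz":-100,"wx":0,"wy":0,"wz":0,"jaw":1},{"dx":0,"dy":0,"dz":-100,"wx":0,"wy":0,"wz":0,"jaw":1}]' --squeeze 60

```text
time: 44.2
tool_pos: [627.9, 25.4, 364.4]
tcp_rot: [179.8, 0.3, 146.5]
ft_force: [0.8, 0.3, -1.4]
finger_gap: 14.9
```

```bash
python3 - <<'E'
from h import *
np.set_printoptions(precision=1,suppress=True)
s,t=view('c22.png',rt=(90,240,100,250)); x=sense(); print(x['time'],x['tool_pos'],x['tcp_rot'],x['ft_force'],x['finger_gap'])
print('blue',tray(t,'blue'),'red',tray(t,'red'))
Rr=down(184,-40); a=-Rr.apply([0,0,1]); P=np.array([468,404,12])+224*a; print(P)
np.set_printoptions(precision=3,suppress=True)
c=goR(P+[0,0,90],Rr,cur()); c=goR(P,Rr,c)
E
```

```text
44.3 [626.6  25.4 359.1] [-180.    -0.   146.5] [-0.3  0.3 -2. ] 15.01205223769839
blue ((608.0155639648438, 330.024169921875), (131.5191650390625, 169.3994140625), 3.516490936279297) red ((443.264404296875, 338.4186096191406), (130.99310302734375, 189.23129272460938), 4.200342655181885)
[478.  260.4 183.6]
d [253.5 114.1  85.6] w [-0.673  0.228 -0.627]
d [ -0.  -57.9  68.9] w [0. 0. 0.]
```

View pics/c22.png

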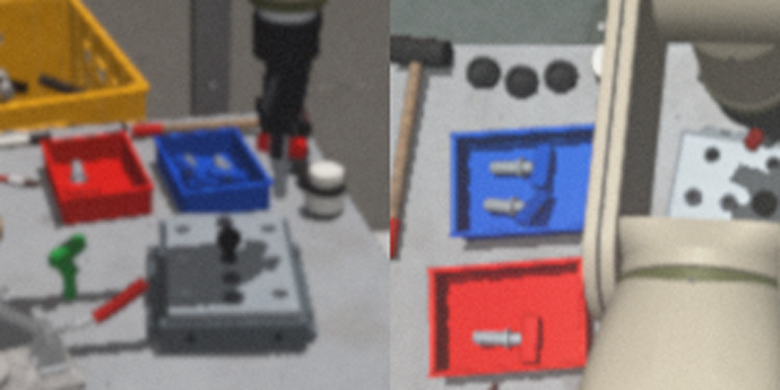

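>>> arm_command --plan '[{"dx":253,"dy":114,"dz":86,"wx":-0.673,"wy":0.228,"wz":-0.627,"jaw":1},{"dx":253,"dy":114,"dz":86,"wx":-0.673,"wy":0.228,"wz":-0.627,"jaw":1},{"dx":253,"dy":114,"dz":86,"wx":-0.673,"wy":0.228,"wz":-0.627,"jaw":1},{"dx":253,"dy":114,"dz":86,"wx":-0.673,"wy":0.228,"wz":-0.627,"jaw":1},{"dx":253,"dy":114,"dz":86,"wx":-0.673,"wy":0.228,"wz":-0.627,"jaw":1},{"dx":253,"dy":114,"dz":86,"wx":-0.673,"wy":0.228,"wz":-0.627,"jaw":1},{"dx":253,"dy":114,"dz":86,"wx":-0.673,"wy":0.228,"wz":-0.627,"jaw":1},{"dx":253,"dy":114,"dz":86,"wx":-0.673,"wy":0.228,"wz":-0.627,"jaw":1},{"dx":253,"dy":114,"dz":86,"wx":-0.673,"wy":0.228,"wz":-0.627,"jaw":1},{"dx":253,"dy":114,"dz":86,"wx":-0.673,"wy":0.228,"wz":-0.627,"jaw":1},{"dx":253,"dy":114,"dz":86,"wx":-0.673,"wy":0.228,"wz":-0.627,"jaw":1}]' --squeeze 60

```text
time: 45.4
tool_pos: [478.7, 259.5, 272.9]
tcp_rot: [140.0, -0.1, -176.1]
ft_force: [1.1, -0.3, -0.8]
finger_gap: 15.1
```

```bash
python3 - <<'E'
from h import *
np.set_printoptions(precision=1,suppress=True)
s,t=view('c23.png',rt=(90,240,100,250)); x=sense(); print(x['time'],x['tool_pos'],x['ft_force'],x['finger_gap'])
Rr=down(184,-40);c=goR((478,260.4,183.6),Rr,cur())
E
```

```text
45.5 [478.6 259.6 272.9] [-0.2  0.3 -1.2] 14.791621898607229
d [  0.4 -56.7  69. ] w [-0. -0. -0.]
```

View pics/c23.png

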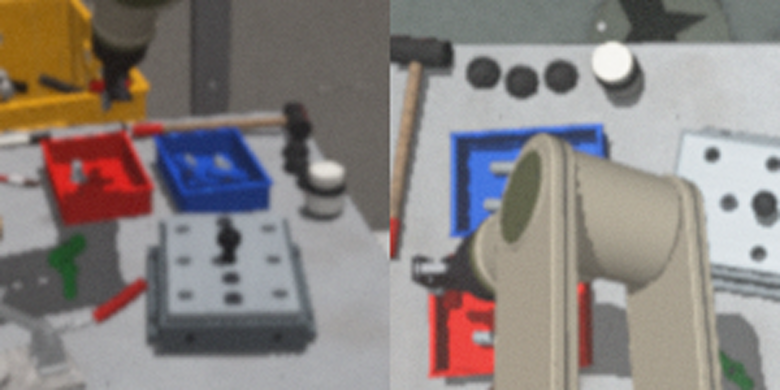

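>>> arm_command --plan '[{"dx":0,"dy":-30,"dz":36,"wx":0,"wy":0,"wz":0,"jaw":1},{"dx":0,"dy":-57,"dz":69,"wx":0,"wy":0,"wz":0,"jaw":1},{"dx":0,"dy":-57,"dz":69,"wx":0,"wy":0,"wz":0,"jaw":1},{"dx":0,"dy":-57,"dz":69,"wx":0,"wy":0,"wz":0,"jaw":1},{"dx":0,"dy":-57,"dz":69,"wx":0,"wy":0,"wz":0,"jaw":1}]' --squeeze 60

```text
time: 46.0
tool_pos: [478.2, 260.5, 183.5]
tcp_rot: [140.0, -0.1, -176.0]
ft_force: [0.6, 0.1, -0.8]
finger_gap: 14.9
```

>>> arm_command --plan '[{"dx":0,"dy":0,"dz":0,"wx":0,"wy":0,"wz":0,"jaw":0.45},{"dx":0,"dy":0,"dz":0,"wx":0,"wy":0,"wz":0,"jaw":0.45},{"dx":0,"dy":0,"dz":0,"wx":0,"wy":0,"wz":0,"jaw":0.45},{"dx":0,"dy":0,"dz":0,"wx":0,"wy":0,"wz":0,"jaw":0.45},{"dx":0,"dy":0,"dz":-20,"wx":0,"wy":0,"wz":0,"jaw":0.45},{"dx":0,"dy":0,"dz":-50,"wx":0,"wy":0,"wz":0,"jaw":0.45},{"dx":0,"dy":0,"dz":-90,"wx":0,"wy":0,"wz":0,"jaw":0.45},{"dx":0,"dy":0,"dz":-125,"wx":0,"wy":0,"wz":0,"jaw":0.45},{"dx":0,"dy":0,"dz":-125,"wx":0,"wy":0,"wz":0,"jaw":0.45},{"dx":0,"dy":0,"dz":-125,"wx":0,"wy":0,"wz":0,"jaw":0.45}]' --squeeze 60

```text
time: 47.0
tool_pos: [484.2, 180.0, 279.6]
tcp_rot: [140.0, -0.0, -176.1]
ft_force: [-0.4, 0.2, 0.1]
finger_gap: 47.2
```

```bash
python3 - <<'E'
from h import *
np.set_printoptions(precision=1,suppress=True)
s,t=view('c24.png',rt=(90,240,100,250)); x=sense(); print(x['time'],x['tool_pos'],x['ft_force'],x['finger_gap'])
E
```

```text
47.1 [483.2 180.7 277.8] [ 0.5  0.7 -0.4] 47.13590660459916
```

View pics/c24.png

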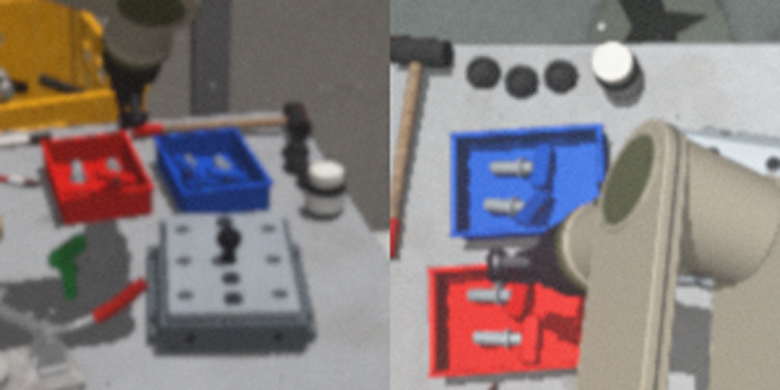

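All four pins lie in their trays: red px crop (490,295) and (500,338), blue (515,167) and (510,207). Next I'll measure the knob and the mat for the plate.

```bash
python3 - <<'E'
from h import *
np.set_printoptions(precision=1,suppress=True)
s=snap('side');t=snap('top','t25.png')
for n,q,roi in(('top',t,(300,145,425,245)),('side',s,(220,245,330,350))):
    g=cv2.GaussianBlur(cv2.cvtColor(q['pixels'],cv2.COLOR_RGB2GRAY),(3,3),0); x0,y0,x1,y1=roi
    m=np.zeros_like(g);m[y0:y1,x0:x1]=(g[y0:y1,x0:x1]<95); m=cv2.morphologyEx(m,cv2.MORPH_OPEN,np.ones((5,5)))
    k,l,st,c=cv2.connectedComponentsWithStats(m);i=1+np.argmax(st[1:,4]);ys,xs=np.nonzero(l==i)
    W=np.array([atz(q,(a,b),4)[:2] for a,b in zip(xs.astype(float),ys.astype(float))],np.float32)
    W=W[np.isfinite(W).all(1)]; print(n,st[i],cv2.minAreaRect(W))
    cnt=cv2.findContours((l==i).astype(np.uint8),cv2.RETR_EXTERNAL,cv2.CHAIN_APPROX_NONE)[0][0]
    ap=cv2.approxPolyDP(cnt,6,True)[:,0]; print([atz(q,p.astype(float),4)[:2].round(1) for p in ap], np.mean([atz(q,p.astype(float),4)[:2] for p in ap],0))
# knob in side view
g=cv2.cvtColor(s['pixels'],cv2.COLOR_RGB2GRAY)
m=np.zeros_like(g);m[170:186,258:278]=g[170:186,258:278]<60
ys,xs=np.nonzero(m);print('knob side',xs.mean(),xs.min(),xs.max(),ys.min(),ys.max(),proj(s,(572,34,86)),proj(s,(572,34,95)),proj(s,(572,34,77)))
Rr=down(184,-40);c0=np.array((478.2,260.4,183.6))+Rr.apply([0,0,-125])
np.set_printoptions(precision=3,suppress=True)
goR((572,34,300),down(140),(c0,Rr))
E
```

```text
top [ 322  164   90   69 5193] ((492.95404052734375, -354.81829833984375), (274.5077209472656, 193.47003173828125), 82.87936401367188)
[array([ 597.5, -230.8]), array([ 416.7, -210.1]), array([ 382.5, -477.8]), array([ 570.6, -499.1])] [ 491.8 -354.5]
side [ 230  255   91   88 6916] ((492.3048400878906, -362.8835144042969), (278.08453369140625, 196.8172149658203), 82.94635772705078)
[array([ 603.1, -239.3]), array([ 414.3, -216. ]), array([ 379.5, -486.4]), array([ 570.4, -509.7])] [ 491.9 -362.9]
knob side 266.9 258 274 170 185 [267.8 179.6] [267.8 177.2] [267.7 182.1]
d [ -77.8 -103.2 -113.5] w [ 0.663 -0.268  0.736]
```

View pics/t25.png

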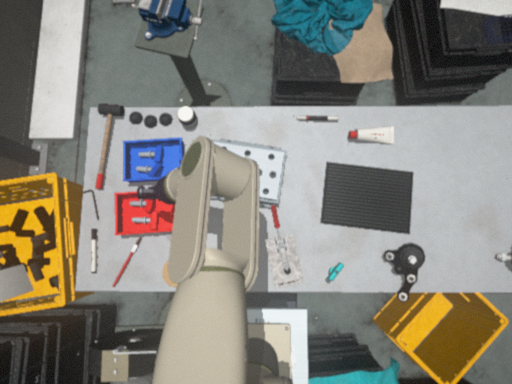

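The mat centre comes out at about (492,-359) with yaw -7° (the two views differ by 8 mm in y). The knob agrees with (572,34). I'll move over the knob.

>>> arm_command --plan '[{"dx":-77.8,"dy":-103.2,"dz":-113.5,"wx":0.663,"wy":-0.268,"wz":0.736,"jaw":0.2},{"dx":-77.8,"dy":-103.2,"dz":-113.5,"wx":0.663,"wy":-0.268,"wz":0.736,"jaw":0.2},{"dx":-77.8,"dy":-103.2,"dz":-113.5,"wx":0.663,"wy":-0.268,"wz":0.736,"jaw":0.2},{"dx":-77.8,"dy":-103.2,"dz":-113.5,"wx":0.663,"wy":-0.268,"wz":0.736,"jaw":0.2},{"dx":-77.8,"dy":-103.2,"dz":-113.5,"wx":0.663,"wy":-0.268,"wz":0.736,"jaw":0.2},{"dx":-77.8,"dy":-103.2,"dz":-113.5,"wx":0.663,"wy":-0.268,"wz":0.736,"jaw":0.2},{"dx":-77.8,"dy":-103.2,"dz":-113.5,"wx":0.663,"wy":-0.268,"wz":0.736,"jaw":0.2},{"dx":-77.8,"dy":-103.2,"dz":-113.5,"wx":0.663,"wy":-0.268,"wz":0.736,"jaw":0.2},{"dx":-77.8,"dy":-103.2,"dz":-113.5,"wx":0.663,"wy":-0.268,"wz":0.736,"jaw":0.2},{"dx":-77.8,"dy":-103.2,"dz":-113.5,"wx":0.663,"wy":-0.268,"wz":0.736,"jaw":0.2},{"dx":-77.8,"dy":-103.2,"dz":-113.5,"wx":0.663,"wy":-0.268,"wz":0.736,"jaw":0.2}]' --squeeze 60

```text
time: 48.3
tool_pos: [571.8, 34.0, 298.9]
tcp_rot: [-180.0, -0.1, 140.0]
ft_force: [0.3, -0.7, 1.0]
finger_gap: 68.4
```

```bash
python3 - <<'E'
from h import *
np.set_printoptions(precision=1,suppress=True)
s,t=view('c26.png'); x=sense(); print(x['time'],x['tool_pos'],x['tcp_rot'],x['finger_gap'])
E
```

```text
48.4 [571.9  33.9 299.1] [-179.9   -0.1  140. ] 68.37831490644263
```

View pics/c26.png

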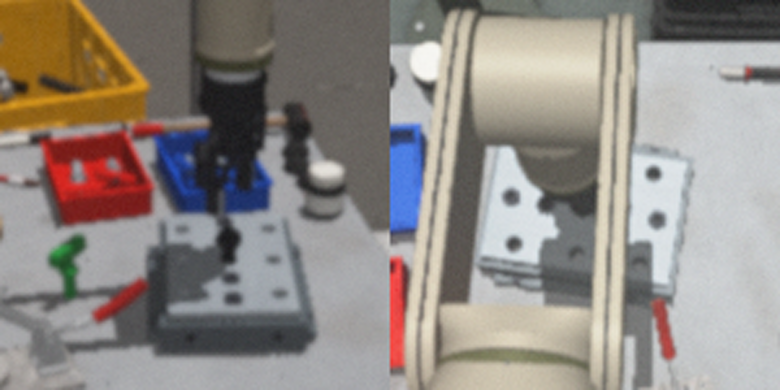

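The open jaws straddle the knob (side crop (228,240)). Down and grip.

>>> arm_command --plan '[{"dx":0,"dy":0,"dz":30,"wx":0,"wy":0,"wz":0,"jaw":0.2},{"dx":0,"dy":0,"dz":60,"wx":0,"wy":0,"wz":0,"jaw":0.2},{"dx":0,"dy":0,"dz":60,"wx":0,"wy":0,"wz":0,"jaw":0.2},{"dx":0,"dy":0,"dz":60,"wx":0,"wy":0,"wz":0,"jaw":1},{"dx":0,"dy":0,"dz":60,"wx":0,"wy":0,"wz":0,"jaw":1},{"dx":0,"dy":0,"dz":60,"wx":0,"wy":0,"wz":0,"jaw":1},{"dx":0,"dy":0,"dz":60,"wx":0,"wy":0,"wz":0,"jaw":1},{"dx":0,"dy":0,"dz":60,"wx":0,"wy":0,"wz":0,"jaw":1},{"dx":0,"dy":0,"dz":60,"wx":0,"wy":0,"wz":0,"jaw":1}]' --squeeze 90

```text
time: 49.3
tool_pos: [572.7, 33.8, 241.9]
tcp_rot: [-180.0, 0.1, 140.0]
ft_force: [-3.4, -2.1, 6.2]
finger_gap: 28.2
```

```bash
python3 - <<'E'
from h import *
np.set_printoptions(precision=1,suppress=True)
x=sense(); print(x['time'],x['tool_pos'],x['tcp_rot'],x['finger_gap'],x['ft_force'],x['wrist_torque'])
E
```

```text
49.3 [572.7  33.8 241.9] [-180.     0.1  140. ] 28.21993926333031 [-3.4 -2.1  6.2] [-0.5  0.6 -0.1]
```

>>> arm_command --plan '[{"dx":0,"dy":0,"dz":-5,"wx":0,"wy":0,"wz":0,"jaw":1},{"dx":0,"dy":0,"dz":-12,"wx":0,"wy":0,"wz":0,"jaw":1},{"dx":0,"dy":0,"dz":-20,"wx":0,"wy":0,"wz":0,"jaw":1},{"dx":0,"dy":0,"dz":-30,"wx":0,"wy":0,"wz":0,"jaw":1},{"dx":0,"dy":0,"dz":-40,"wx":0,"wy":0,"wz":0,"jaw":1},{"dx":0,"dy":0,"dz":-40,"wx":0,"wy":0,"wz":0,"jaw":1}]' --squeeze 90

```text
time: 49.9
tool_pos: [572.8, 34.2, 281.7]
tcp_rot: [180.0, 0.1, 140.0]
ft_force: [0.5, 0.4, -5.0]
finger_gap: 28.2
```

```bash
python3 - <<'E'
from h import *
np.set_printoptions(precision=1,suppress=True)
s,t=view('c27.png'); x=sense(); print(x['time'],x['tool_pos'],x['tcp_rot'],x['finger_gap'],x['ft_force'],x['wrist_torque'])
E
```

```text
50.0 [572.1  34.2 279.7] [-179.9   -0.   140. ] 28.180010206273387 [ 0.5 -0.  -5.3] [ 0.  0. -0.]
```

View pics/c27.png

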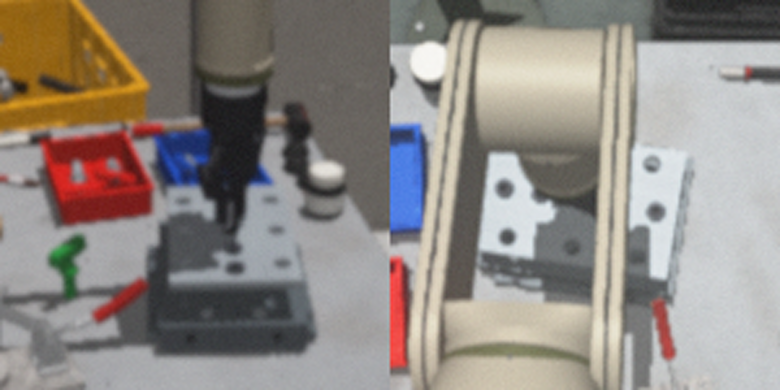

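The plate has come off level (5 N more load) and the base stays put. Raise it above the lever, then carry it gently to the mat.

>>> arm_command --plan '[{"dx":0,"dy":0,"dz":-15,"wx":0,"wy":0,"wz":0,"jaw":1},{"dx":0,"dy":0,"dz":-40,"wx":0,"wy":0,"wz":0,"jaw":1},{"dx":0,"dy":0,"dz":-70,"wx":0,"wy":0,"wz":0,"jaw":1},{"dx":0,"dy":0,"dz":-98,"wx":0,"wy":0,"wz":0,"jaw":1},{"dx":0,"dy":0,"dz":-112,"wx":0,"wy":0,"wz":0,"jaw":1},{"dx":0,"dy":0,"dz":-120,"wx":0,"wy":0,"wz":0,"jaw":1},{"dx":0,"dy":0,"dz":-120,"wx":0,"wy":0,"wz":0,"jaw":1}]' --squeeze 90

```text
time: 50.7
tool_pos: [572.3, 34.2, 399.9]
tcp_rot: [-180.0, -0.0, 140.0]
ft_force: [0.4, -0.1, -5.8]
finger_gap: 28.3
```

```bash
python3 - <<'E'
from h import *
np.set_printoptions(precision=1,suppress=True)
s,t=view('c28.png'); x=sense(); print(x['time'],x['tool_pos'],x['tcp_rot'],x['finger_gap'],x['ft_force'],x['wrist_torque'])
goR((492,-359,398),down(142),cur())
E
```

```text
50.8 [571.8  34.2 397.6] [-179.8   -0.2  140. ] 28.280834783947682 [-0.5 -0.4 -5.6] [-0.  0.  0.]
d [-191.7 -352.5    0. ] w [-0. -0. -0.]
```

View pics/c28.png

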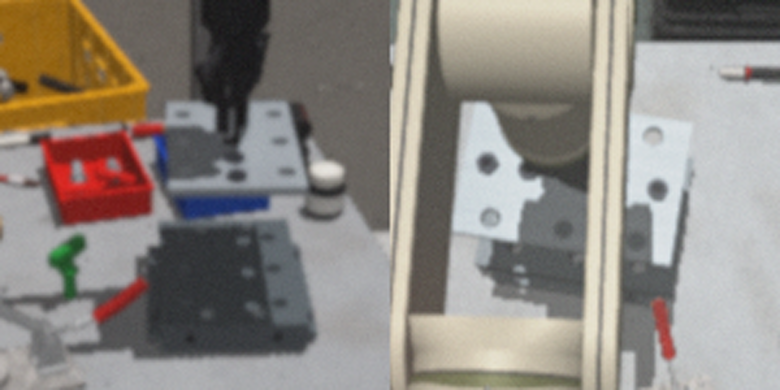

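>>> arm_command --plan '[{"dx":-8,"dy":-14,"dz":0,"wx":0,"wy":0,"wz":0,"jaw":1},{"dx":-24,"dy":-44,"dz":0,"wx":0,"wy":0,"wz":-0.005,"jaw":1},{"dx":-44,"dy":-81,"dz":0,"wx":0,"wy":0,"wz":-0.01,"jaw":1},{"dx":-65,"dy":-120,"dz":0,"wx":0,"wy":0,"wz":-0.015,"jaw":1},{"dx":-87,"dy":-160,"dz":0,"wx":0,"wy":0,"wz":-0.02,"jaw":1},{"dx":-108,"dy":-199,"dz":0,"wx":0,"wy":0,"wz":-0.025,"jaw":1},{"dx":-130,"dy":-239,"dz":0,"wx":0,"wy":0,"wz":-0.03,"jaw":1},{"dx":-150,"dy":-276,"dz":0,"wx":0,"wy":0,"wz":-0.035,"jaw":1},{"dx":-168,"dy":-309,"dz":0,"wx":0,"wy":0,"wz":-0.035,"jaw":1},{"dx":-181,"dy":-333,"dz":0,"wx":0,"wy":0,"wz":-0.035,"jaw":1},{"dx":-189,"dy":-347,"dz":0,"wx":0,"wy":0,"wz":-0.035,"jaw":1},{"dx":-191.7,"dy":-352.5,"dz":0,"wx":0,"wy":0,"wz":-0.035,"jaw":1}]' --squeeze 90

```text
time: 52.0
tool_pos: [491.4, -360.6, 398.0]
tcp_rot: [-179.9, -0.2, 141.9]
ft_force: [-0.2, -0.6, -5.3]
finger_gap: 28.6
```

```bash
python3 - <<'E'
from h import *
np.set_printoptions(precision=1,suppress=True)
s,t=view('c29.png',rs=(190,340,200,350),rt=(110,260,300,450)); x=sense(); print(x['time'],x['tool_pos'],x['tcp_rot'],x['finger_gap'],x['ft_force'],x['wrist_torque'])
E
```

```text
52.1 [ 492.1 -359.2  398.6] [-179.9   -0.2  141.9] 27.86770463466564 [ 0.4  0.3 -5.4] [ 0.  -0.1 -0.1]
```

View pics/c29.png

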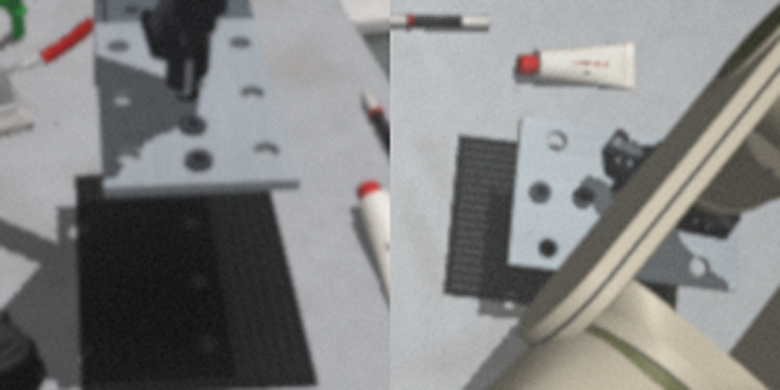

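>>> arm_command --plan '[{"dx":0,"dy":0,"dz":15,"wx":0,"wy":0,"wz":0,"jaw":1},{"dx":0,"dy":0,"dz":45,"wx":0,"wy":0,"wz":0,"jaw":1},{"dx":0,"dy":0,"dz":80,"wx":0,"wy":0,"wz":0,"jaw":1},{"dx":0,"dy":0,"dz":115,"wx":0,"wy":0,"wz":0,"jaw":1},{"dx":0,"dy":0,"dz":145,"wx":0,"wy":0,"wz":0,"jaw":1},{"dx":0,"dy":0,"dz":165,"wx":0,"wy":0,"wz":0,"jaw":1},{"dx":0,"dy":0,"dz":176,"wx":0,"wy":0,"wz":0,"jaw":1},{"dx":0,"dy":0,"dz":180,"wx":0,"wy":0,"wz":0,"jaw":1},{"dx":0,"dy":0,"dz":180,"wx":0,"wy":0,"wz":0,"jaw":1}]' --squeeze 90

```text
time: 53.0
tool_pos: [492.3, -358.5, 219.4]
tcp_rot: [-179.9, -0.1, 142.0]
ft_force: [0.3, -0.4, -5.0]
finger_gap: 28.3
```

```bash
python3 - <<'E'
from h import *
np.set_printoptions(precision=1,suppress=True)
s,t=view('c30.png',rs=(190,340,200,350),rt=(110,260,300,450)); x=sense(); print(x['time'],x['tool_pos'],x['tcp_rot'],x['finger_gap'],x['ft_force'],x['wrist_torque'])
E
```

```text
53.1 [ 492.7 -359.3  221. ] [-179.9    0.1  142. ] 28.21444757706374 [-0.  -0.5 -5. ] [ 0.  0. -0.]
```

View pics/c30.png

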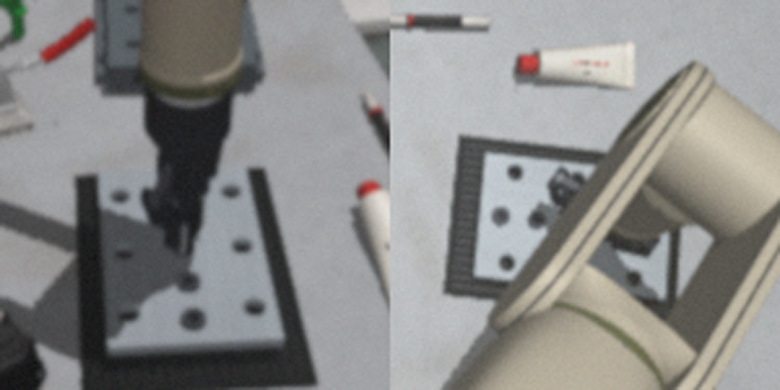

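>>> arm_command --plan '[{"dx":0,"dy":0,"dz":6,"wx":0,"wy":0,"wz":0,"jaw":1},{"dx":0,"dy":0,"dz":11,"wx":0,"wy":0,"wz":0,"jaw":1},{"dx":0,"dy":0,"dz":14,"wx":0,"wy":0,"wz":0,"jaw":1},{"dx":0,"dy":0,"dz":16,"wx":0,"wy":0,"wz":0,"jaw":1},{"dx":0,"dy":0,"dz":17,"wx":0,"wy":0,"wz":0,"jaw":1},{"dx":0,"dy":0,"dz":17,"wx":0,"wy":0,"wz":0,"jaw":1}]' --squeeze 90

```text
time: 53.7
tool_pos: [491.8, -359.1, 202.2]
tcp_rot: [-179.9, -0.1, 142.0]
ft_force: [-1.3, 0.4, -5.9]
finger_gap: 28.5
```

>>> arm_command --plan '[{"dx":0,"dy":0,"dz":1,"wx":0,"wy":0,"wz":0,"jaw":1},{"dx":0,"dy":0,"dz":2,"wx":0,"wy":0,"wz":0,"jaw":1},{"dx":0,"dy":0,"dz":2,"wx":0,"wy":0,"wz":0,"jaw":1},{"dx":0,"dy":0,"dz":2,"wx":0,"wy":0,"wz":0,"jaw":1}]' --squeeze 90

```text
time: 54.1
tool_pos: [492.1, -359.2, 201.0]
tcp_rot: [-179.9, -0.1, 142.0]
ft_force: [-1.8, 1.3, -0.9]
finger_gap: 28.7
```

```bash
python3 - <<'E'
from h import *
np.set_printoptions(precision=1,suppress=True)
s,t=view('c31.png',rs=(190,340,200,350),rt=(110,260,300,450)); x=sense(); print(x['time'],x['tool_pos'],x['tcp_rot'],x['finger_gap'],x['ft_force'],x['wrist_torque'])
E
```

```text
54.2 [ 492.1 -359.2  200.9] [-179.9   -0.1  142. ] 28.46020314064261 [-1.7  1.8  0.9] [0.2 0.4 0. ]
```

View pics/c31.png

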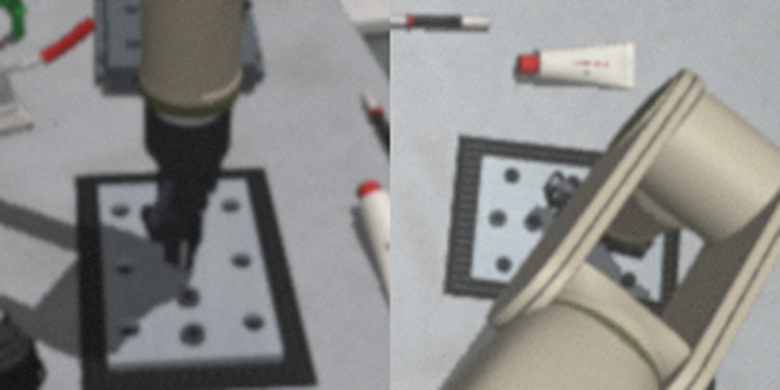

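The plate rests on the mat with even margins and no load on the wrist. Release and rise.

>>> arm_command --plan '[{"dx":0,"dy":0,"dz":0,"wx":0,"wy":0,"wz":0,"jaw":0.3},{"dx":0,"dy":0,"dz":0,"wx":0,"wy":0,"wz":0,"jaw":0.2},{"dx":0,"dy":0,"dz":0,"wx":0,"wy":0,"wz":0,"jaw":0.2},{"dx":0,"dy":0,"dz":0,"wx":0,"wy":0,"wz":0,"jaw":0.2},{"dx":0,"dy":0,"dz":0,"wx":0,"wy":0,"wz":0,"jaw":0.2},{"dx":0,"dy":0,"dz":-20,"wx":0,"wy":0,"wz":0,"jaw":0.2},{"dx":0,"dy":0,"dz":-55,"wx":0,"wy":0,"wz":0,"jaw":0.2},{"dx":0,"dy":0,"dz":-100,"wx":0,"wy":0,"wz":0,"jaw":0.2},{"dx":0,"dy":0,"dz":-150,"wx":0,"wy":0,"wz":0,"jaw":0.2},{"dx":0,"dy":0,"dz":-200,"wx":0,"wy":0,"wz":0,"jaw":0.2},{"dx":0,"dy":0,"dz":-200,"wx":0,"wy":0,"wz":0,"jaw":0.2}]' --squeeze 60

```text
time: 55.3
tool_pos: [493.7, -360.2, 410.7]
tcp_rot: [-179.9, 0.8, 142.0]
ft_force: [0.6, -0.3, 1.2]
finger_gap: 68.0
```

```bash
python3 - <<'E'
from h import *
np.set_printoptions(precision=1,suppress=True)
x=sense(); print(x['time'],x['tool_pos'],x['tcp_rot'],x['joint_pos'])
goR((400,-100,420),down(142),cur())
E
```

```text
55.3 [ 493.7 -360.2  410.7] [-179.9    0.8  142. ] [-40.9   8.7  83.4  -0.1  87.2 -92.9]
d [233.9 147.3 -12.8] w [-0.  0. -0.]
```

>>> arm_command --plan '[{"dx":230,"dy":150,"dz":-20,"wx":0,"wy":0,"wz":0,"jaw":0.2},{"dx":230,"dy":150,"dz":-20,"wx":0,"wy":0,"wz":0,"jaw":0.2},{"dx":230,"dy":150,"dz":-20,"wx":0,"wy":0,"wz":0,"jaw":0.2},{"dx":230,"dy":150,"dz":-20,"wx":0,"wy":0,"wz":0,"jaw":0.2},{"dx":230,"dy":150,"dz":-20,"wx":0,"wy":0,"wz":0,"jaw":0.2},{"dx":230,"dy":150,"dz":-20,"wx":0,"wy":0,"wz":0,"jaw":0.2},{"dx":230,"dy":150,"dz":-20,"wx":0,"wy":0,"wz":0,"jaw":0.2},{"dx":230,"dy":150,"dz":-20,"wx":0,"wy":0,"wz":0,"jaw":0.2}]' --squeeze 60

```text
time: 56.1
tool_pos: [403.6, -98.9, 420.8]
tcp_rot: [-179.9, -0.0, 142.1]
ft_force: [-0.1, -0.9, -0.6]
finger_gap: 68.4
```

```bash
python3 - <<'E'
from h import *
np.set_printoptions(precision=1,suppress=True)
s=snap('side','s32.png');t=snap('top','t32.png')
x=sense(); print(x['time'],x['tool_pos'])
cv2.imwrite('pics/c32.png',cv2.cvtColor(np.hstack([cv2.resize(s['pixels'][130:350,150:390],None,fx=1.65,fy=1.65),cv2.resize(t['pixels'][100:320,100:430],None,fx=1.2,fy=1.65)]),cv2.COLOR_RGB2BGR))
# plate quad (bright) on mat, both views, at z 14; mat quad at z 4
for n,q,roi in(('top',t,(318,155,420,240)),('side',s,(225,250,325,345))):
    g=cv2.cvtColor(q['pixels'],cv2.COLOR_RGB2GRAY); x0,y0,x1,y1=roi
    m=np.zeros_like(g);m[y0:y1,x0:x1]=(g[y0:y1,x0:x1]<85)
    k,l,st,c=cv2.connectedComponentsWithStats(m);i=1+np.argmax(st[1:,4]); mm=(l==i).astype(np.uint8)
    cs,h=cv2.findContours(mm,cv2.RETR_CCOMP,cv2.CHAIN_APPROX_NONE)
    o=max([c for c,hh in zip(cs,h[0]) if hh[3]<0],key=len); inn=max([c for c,hh in zip(cs,h[0]) if hh[3]>=0],key=len,default=None)
    f=lambda c,z: cv2.minAreaRect(np.array([atz(q,p.astype(float),z)[:2] for p in c[:,0]],np.float32))
    print(n,'mat',f(o,4)); print('   plate',f(inn,14) if inn is not None else None)
print('trays',tray(t,'red'),tray(t,'blue'))
E
```

```text
56.2 [403.7 -99.8 420.5]
top mat ((493.1369934082031, -354.9296875), (274.53387451171875, 192.59732055664062), 82.94691467285156)
   plate ((583.015869140625, -235.92054748535156), (9.128110885620117, 6.9438066482543945), 43.43988037109375)
side mat ((491.9338073730469, -362.8909912109375), (277.75555419921875, 196.76036071777344), 83.05087280273438)
   plate ((491.17138671875, -364.15728759765625), (239.13314819335938, 157.69024658203125), 83.20310974121094)
trays ((443.3758544921875, 338.0604248046875), (130.8980255126953, 189.74740600585938), 4.101611614227295) ((608.1156005859375, 321.71868896484375), (132.26278686523438, 185.99134826660156), 3.516490936279297)
```

View pics/c32.png

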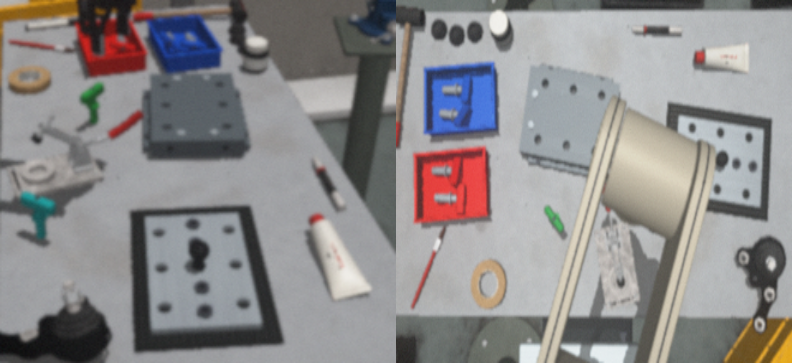

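The side view puts the plate within 1–2 mm of the mat centre and 0.2° off its yaw. The pins are in their trays, and the base and bystanders look untouched, so I'll hand in.

```bash
python3 -c "
from bench import *
print(hand_in())"
```

```text
the job is handed in; nothing more can be done
None
```

The job is done and handed in after about 56 s of the 210 s allowed; `hand_in()` gives no verdict.

- **Pins:** I found four, two blue and two red. I worked each loose by twisting it ±24° while pulling up. The pull stayed under 19 N at every reading I took, and the jig stayed level. I then laid each pin in the tray of its colour.
- **Plate:** I lifted it off by the knob once the last pin was out and set it on the mat.

**Last checks**
- The final pictures show two pins lying in each tray, the plate flat on the mat, and the arm clear of everything.
- The side view puts the plate centre within about 2 mm of the mat centre, with its edges parallel to the mat's.
- The trays measured the same as at the start. The base, grease tube, paint jar, plug gauge and look-alikes look unmoved; I judged those by eye only.

**What failed or disagreed**
- My first move command was refused as invalid and moved nothing; giving every key in each row fixed it.
- The two cameras put the mat centre about 8 mm apart in y, so I aimed midway.
- In the last top view the arm hid part of the plate, so the plate's centring rests on the side view alone.

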